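# Light up the shop's display stand

## Task

Get the powered display stand ready for opening: plug the blue battery block fully home into the socket of the power box, and clip every lamp on the table to a brass post of its own - pinch its tabs to push the hook out, catch the post with the hook, let go so that the spring clamps it - lying flat on the wooden deck. When the battery and all the lamps are on, press the green switch right down to test the lights and let it go, and leave the other shop goods where they are.

Things in the scene. Friction and masses are not known exactly. Their poses are not given: they have to be found in the camera images.
- stand: fixed powered display stand; wooden deck 180 (x) x 310 (y) mm, top at z = 16 mm, four brass posts near its far (+x) edge, and a power box at its +y end. Origin: centre of the deck's underside, on the table; x points away from the robot. Lamps lie on the deck, on the robot's side of the posts
- post1 (a point): centre of the top of brass post 1: 12 mm in diameter, standing 50 mm above the deck, at (60, -112.5) mm in the stand's frame; 75 mm between posts. A caught post stands at about x = 56, y = 0 mm in the lamp's frame, inside the hook; with its hook out a lamp can be lowered over a post until it lies on the deck
- post2 (a point): centre of the top of brass post 2: 12 mm in diameter, standing 50 mm above the deck, at (60, -37.5) mm in the stand's frame; 75 mm between posts. A caught post stands at about x = 56, y = 0 mm in the lamp's frame, inside the hook; with its hook out a lamp can be lowered over a post until it lies on the deck
- post3 (a point): centre of the top of brass post 3: 12 mm in diameter, standing 50 mm above the deck, at (60, 37.5) mm in the stand's frame; 75 mm between posts. A caught post stands at about x = 56, y = 0 mm in the lamp's frame, inside the hook; with its hook out a lamp can be lowered over a post until it lies on the deck
- post4 (a point): centre of the top of brass post 4: 12 mm in diameter, standing 50 mm above the deck, at (60, 112.5) mm in the stand's frame; 75 mm between posts. A caught post stands at about x = 56, y = 0 mm in the lamp's frame, inside the hook; with its hook out a lamp can be lowered over a post until it lies on the deck
- socket (a point): centre of the mouth of the rectangular socket in the top of the white power box (100 x 110 mm, top 40 mm above the table): 39.5 mm (along the stand's x) x 53.5 mm (along y), 24 mm deep, slightly chamfered; axes as the stand's
- switch_top (a point): centre of the top of the green push switch (30 mm across) on the grey part of the power box (70 x 110 mm, top 34 mm above the table, on the robot's side of the white part); pressed straight down
- switch (a joint): travel of the switch, m: 0 up, 0.006 fully pressed (about 5 N); springs back
- lamp1: clip-on lamp, 130 x 36 x 66 mm, 0.13 kg; may be absent. Origin: centre line, underside of the black barrel; x along the lamp to its hook, z up. Barrel x -40 to +50 mm (flat nose), top z = 24; lamp head at x 27 to 47, top z = 40. Black finger tab: front face x = -8, z 24 to 66; orange plunger tab behind: rear face x = -70 at rest, z 16 to 66; both 8 thick, 30 wide
- lamp1_hook (a joint): hook travel, m: 0 at rest (62 mm over the tabs), 0.020 fully pinched (42 mm; barrel slides back half of that), about 0.008 clamping a post; spring 2 N at rest, 6 N fully in. Hook: flat J of 6 mm brass rod, 13 mm above the underside: shaft at y = +14, cross-bar's inner face 4 mm before the nose at rest, 24 mm fully out, barb turned back 4 mm at y = -14; 22 mm clear between shaft and barb
- lamp2: clip-on lamp, 130 x 36 x 66 mm, 0.13 kg; may be absent. Origin: centre line, underside of the black barrel; x along the lamp to its hook, z up. Barrel x -40 to +50 mm (flat nose), top z = 24; lamp head at x 27 to 47, top z = 40. Black finger tab: front face x = -8, z 24 to 66; orange plunger tab behind: rear face x = -70 at rest, z 16 to 66; both 8 thick, 30 wide
- lamp2_hook (a joint): hook travel, m: 0 at rest (62 mm over the tabs), 0.020 fully pinched (42 mm; barrel slides back half of that), about 0.008 clamping a post; spring 2 N at rest, 6 N fully in. Hook: flat J of 6 mm brass rod, 13 mm above the underside: shaft at y = +14, cross-bar's inner face 4 mm before the nose at rest, 24 mm fully out, barb turned back 4 mm at y = -14; 22 mm clear between shaft and barb
- lamp3: clip-on lamp, 130 x 36 x 66 mm, 0.13 kg; may be absent. Origin: centre line, underside of the black barrel; x along the lamp to its hook, z up. Barrel x -40 to +50 mm (flat nose), top z = 24; lamp head at x 27 to 47, top z = 40. Black finger tab: front face x = -8, z 24 to 66; orange plunger tab behind: rear face x = -70 at rest, z 16 to 66; both 8 thick, 30 wide
- lamp3_hook (a joint): hook travel, m: 0 at rest (62 mm over the tabs), 0.020 fully pinched (42 mm; barrel slides back half of that), about 0.008 clamping a post; spring 2 N at rest, 6 N fully in. Hook: flat J of 6 mm brass rod, 13 mm above the underside: shaft at y = +14, cross-bar's inner face 4 mm before the nose at rest, 24 mm fully out, barb turned back 4 mm at y = -14; 22 mm clear between shaft and barb
- lamp4: clip-on lamp, 130 x 36 x 66 mm, 0.13 kg; may be absent. Origin: centre line, underside of the black barrel; x along the lamp to its hook, z up. Barrel x -40 to +50 mm (flat nose), top z = 24; lamp head at x 27 to 47, top z = 40. Black finger tab: front face x = -8, z 24 to 66; orange plunger tab behind: rear face x = -70 at rest, z 16 to 66; both 8 thick, 30 wide
- lamp4_hook (a joint): hook travel, m: 0 at rest (62 mm over the tabs), 0.020 fully pinched (42 mm; barrel slides back half of that), about 0.008 clamping a post; spring 2 N at rest, 6 N fully in. Hook: flat J of 6 mm brass rod, 13 mm above the underside: shaft at y = +14, cross-bar's inner face 4 mm before the nose at rest, 24 mm fully out, barb turned back 4 mm at y = -14; 22 mm clear between shaft and barb
- battery: blue battery block standing on its plug. Origin: centre of the plug's underside, z up. Black plug underneath: 36 (x) x 50 (y) x 22 mm high, lead-in at the foot; blue body above it: 44 (x) x 58 (y) mm, z from 22 to 68 mm. Fits the socket either way round; home when the body's shoulder rests on the socket's rim (plug underside 22 mm below the mouth). Mass about 0.25 kg
- tape_roll: small ring of blue tape standing flat, 44 mm across, 30 mm high; origin at the centre of its underside; among the lamps; leave alone
- mug: white mug, 80 mm across, 90 mm high, near the robot on the right; leave alone
- plant_pot: terracotta pot with a green succulent, 104 mm across, 130 mm high, beyond the stand; leave alone
- figure: red figurine, 52 mm across, 95 mm high, beyond the lamps; leave alone
- jar: green glass jar, 64 mm across, 85 mm high, right; leave alone
- charm_box: clear flat box 75 x 105 x 18 mm, left near the robot; leave alone
Mind the look-alikes: they are no part of the job. Leave any pink look-alike of the lamp3 alone. Leave any purple look-alike of the lamp2 alone.

How it is judged:
On the way, in this order (a step that is already met when the one before it is completed fails the run):
1. the battery is plugged home and every lamp present is clamped to a post, flat on the deck (horizontal distance between battery and socket below 0.004 m and z of battery in the frame of socket below -0.0195 m and angle between the x axis of battery and the x axis of stand, either way round below 0.08 rad and angle between battery's own z axis and vertical below 0.08 rad and ((x of post1 in the frame of lamp1 between 0.051 and 0.0625 m and y of post1 in the frame of lamp1 between -0.011 and 0.011 m) or (x of post2 in the frame of lamp1 between 0.051 and 0.0625 m and y of post2 in the frame of lamp1 between -0.011 and 0.011 m) or (x of post3 in the frame of lamp1 between 0.051 and 0.0625 m and y of post3 in the frame of lamp1 between -0.011 and 0.011 m) or (x of post4 in the frame of lamp1 between 0.051 and 0.0625 m and y of post4 in the frame of lamp1 between -0.011 and 0.011 m)) and value of joint lamp1_hook between 0.005 and 0.0115 m and z of lamp1 in the frame of stand between 0.012 and 0.021 m and angle between each of lamp1, lamp2, lamp3, lamp4's own z axis and vertical below 0.1 rad and ((x of post1 in the frame of lamp2 between 0.051 and 0.0625 m and y of post1 in the frame of lamp2 between -0.011 and 0.011 m) or (x of post2 in the frame of lamp2 between 0.051 and 0.0625 m and y of post2 in the frame of lamp2 between -0.011 and 0.011 m) or (x of post3 in the frame of lamp2 between 0.051 and 0.0625 m and y of post3 in the frame of lamp2 between -0.011 and 0.011 m) or (x of post4 in the frame of lamp2 between 0.051 and 0.0625 m and y of post4 in the frame of lamp2 between -0.011 and 0.011 m)) and value of joint lamp2_hook between 0.005 and 0.0115 m and z of lamp2 in the frame of stand between 0.012 and 0.021 m and ((x of post1 in the frame of lamp3 between 0.051 and 0.0625 m and y of post1 in the frame of lamp3 between -0.011 and 0.011 m) or (x of post2 in the frame of lamp3 between 0.051 and 0.0625 m and y of post2 in the frame of lamp3 between -0.011 and 0.011 m) or (x of post3 in the frame of lamp3 between 0.051 and 0.0625 m and y of post3 in the frame of lamp3 between -0.011 and 0.011 m) or (x of post4 in the frame of lamp3 between 0.051 and 0.0625 m and y of post4 in the frame of lamp3 between -0.011 and 0.011 m)) and value of joint lamp3_hook between 0.005 and 0.0115 m and z of lamp3 in the frame of stand between 0.012 and 0.021 m and ((x of post1 in the frame of lamp4 between 0.051 and 0.0625 m and y of post1 in the frame of lamp4 between -0.011 and 0.011 m) or (x of post2 in the frame of lamp4 between 0.051 and 0.0625 m and y of post2 in the frame of lamp4 between -0.011 and 0.011 m) or (x of post3 in the frame of lamp4 between 0.051 and 0.0625 m and y of post3 in the frame of lamp4 between -0.011 and 0.011 m) or (x of post4 in the frame of lamp4 between 0.051 and 0.0625 m and y of post4 in the frame of lamp4 between -0.011 and 0.011 m)) and value of joint lamp4_hook between 0.005 and 0.0115 m and z of lamp4 in the frame of stand between 0.012 and 0.021 m), for 0.2 s.
2. then the green switch is pressed right down (value of joint switch above 0.0045 m), for 0.05 s.
At the end, for the whole second after the job is handed in: Battery within 4 mm of the socket's centre, shoulder within 2.5 mm of the rim; each lamp flat on the deck (within 5 mm, 0.1 rad), a post in its hook (51-62.5 mm ahead of its origin, 11 mm aside), hook 5-11.5 mm out; switch pressed 4.5 mm after that and up again; all at rest (all of step 1 and linear speed of each of battery, lamp1, lamp2, lamp3, lamp4 below 0.02 m/s and value of joint switch below 0.002 m); the robot touches nothing.
It fails at once if one of the other shop goods (tape, mug, pot, figurine, jar, box) is moved more than 50 mm (distance of any of tape_roll, mug, plant_pot, figure, jar, charm_box from where it was at the start of the episode above 0.05 m).
Of lamp1, lamp2, lamp3, lamp4 only 3 to 4 are there at a start; the rules pass over those that are not, and their reading is None.
At some moment in a run one of lamp1, lamp2, lamp3, lamp4, battery may be knocked a few centimetres aside while the robot is not near it.
It also fails if it takes over 210 s, if anything falls off the work surface, if the arm or the gripper's body presses on something with over 40 N, if the wrist force passes 120 N, or if a joint passes its speed limit or range.

## Robot

A 6-joint arm with a two-finger parallel gripper is mounted at the origin on the work surface. World frame = base frame: x ahead of the robot, y to its left, z up, the work surface at z = 0. Lengths are in m, angles in rad, forces in N, time in s.
With the tool pointing down it reaches from about 0.3 to 0.775 m from the base axis. Payload 14.6 kg.
Tool frame: the origin (TCP) lies on the centre line of the jaws, within the pads' length; the fingertips stand 19 mm ahead of it and the grasp point (between the pads) is the TCP; z points along the fingers, y is the direction in which the jaws open and shut (so a half turn about z gives the same grasp; the last joint's range is limited). The gripper opens to 94 mm and grips with 3 to 60 N. Pads are 16 mm wide; open, the fingers measure 119 mm over their backs; the gripper's body (75 mm by 177 mm) begins 78 mm behind the grasp point.
Start: joints at [1.193, 0.3, 1.521, -0, 1.321, -0.067], TCP at [0.168, 0.524, 0.224] pointing down, gripper open.
Joint ranges: [-3.03, 3.03], [-0.79, 2.21], [0.23, 2.52], [-1.04, 4.18], [0, 3.07], [-2.55, 2.55]. Speed limits (rad/s): [2.22, 2.22, 2.57, 3.14, 3.14, 3.14].

## Interface

Orientations are given as [roll, pitch, yaw] about the fixed x, y, z axes, in that order (R = Rz(yaw) Ry(pitch) Rx(roll)).
In Python, from station import ctrl gives the robot as it stands. The module is installed in compiled form; this text tells all that it offers.
- The arm moves only by the shell command python3 -m creep 'ROWS' [FORCE]. ROWS is a JSON object of lists of equal length, an entry for each row: "translation": the shift along the world's x, y, z in mm, a list of three; "yaw": the turn about the world's z in rad; "gripper": the closure in counts, from 0 (fully open) to 255 (shut). A call has 1 to 5 rows; each row is the pose to reach, as a shift and turn from the pose measured when the call began; what a row does not reach only later rows make up. A row lasts 1/12 s, in which the tool goes at most 41.7 mm and 7.16 degrees, less where a joint would pass 70% of its speed; a pose out of reach is approached as far as the arm can. A call with a gripper value outside its range is refused whole. The fingers move at their own pace and stop on an object; FORCE is the grip in N (left out, the last holds). Time passes only in rows, so rows that repeat a pose let the fingers close. It gives the time, the measured TCP pose, the force and the opening at its end, in the units of the state.
- ctrl.get_obs(): the state, without advancing time (a new reading comes with each control period).
- ctrl.camera(name): name is "side" or "top"; returns a dict with "pixels" (420x560x3 uint8, red, green, blue), "depth" (420x560 float32, m along the optical axis (not along the pixel's ray), 0 where there is no reading), "fx", "fy", "cx", "cy" (pixels), "R" (3x3) and "t" (3): a world point X has camera coordinates R X + t. Camera axes: x right, y down, z forward; pixel columns grow to the right and rows downward; lengths in m; the calibration is good to about 2 mm. A picture is of the moment at which its call begins.
- ctrl.hand_in(): hands the job in, once; it reports no verdict.
The state is a dict: "time_s": time; "qpos": joint angles; "joint_vel": joint speeds; "tau": joint torques, N m; "ee_pos": TCP position; "eef_rot": TCP orientation; "force": force on the tool from outside, world axes, zero at the start; "moment": the same for the moment, N m; "grip_width": finger opening in m.
Only numpy, scipy, OpenCV 4.12 (cv2) and the standard library are available. Lean on these libraries where they do the work, as an engineer would, in place of code of your own. Each camera call takes 0.05 s, during which the arm holds its last target. There are 200 camera calls.

## Working session

There is one attempt and no reset: what is moved stays moved. The work goes in short steps, Python scripts to look and compute and a shell command to move; the robot and the scene stay as the last step left them, time stands still between calls to the robot, and variables do not carry over. Pictures are saved under pics/ and viewed, about 12 in all and at most 16, crops included, and the job is handed in when it is done.

```bash
mkdir -p pics
cat > h.py <<'E'
import numpy as np, cv2
from station import ctrl
def snap(n,fn=None):
    c=ctrl.camera(n); c['R']=np.array(c['R']);c['t']=np.array(c['t'])
    if fn: cv2.imwrite('pics/'+fn,c['pixels'][:,:,::-1])
    return c
def world(c):
    d=c['depth']; v,u=np.mgrid[:d.shape[0],:d.shape[1]]
    P=np.stack([(u-c['cx'])/c['fx']*d,(v-c['cy'])/c['fy']*d,d],-1)
    return (P-c['t'])@c['R']
def ray(c,u,v,z):
    o=-c['R'].T@c['t']; r=c['R'].T@np.array([(u-c['cx'])/c['fx'],(v-c['cy'])/c['fy'],1])
    return o+r*(z-o[2])/r[2]
E
python3 - <<'E'
from h import *
import pickle
for n in('top','side'):
    c=snap(n,n+'0.png'); pickle.dump(c,open(n+'0.pkl','wb')); print(n,c['fx'],c['cx'],c['cy'],-c['R'].T@c['t'],c['R'].round(2).tolist())
print({k:np.round(v,3) for k,v in ctrl.get_obs().items()})
E
```

```text
top 516.968936385569 280.89226565325333 203.6367984176855 [ 0.17136487 -0.03606863  1.83812034] [[-0.01, -1.0, -0.01], [-0.98, 0.01, -0.19], [0.19, 0.01, -0.98]]
side 400.4216524539332 279.34341289091554 207.68309443785515 [ 0.44728108 -0.909865    0.98067829] [[1.0, -0.1, -0.0], [-0.07, -0.71, -0.7], [0.07, 0.7, -0.71]]
{'time_s': np.float64(0.1), 'qpos': array([ 1.193,  0.3  ,  1.522,  0.   ,  1.321, -0.067]), 'joint_vel': array([-0.   , -0.001, -0.001,  0.   ,  0.   ,  0.001]), 'tau': array([ 2.0000e-03, -5.3265e+01, -3.5328e+01,  7.1000e-02,  2.4000e-02,
       -0.0000e+00]), 'ee_pos': array([0.168, 0.523, 0.224]), 'eef_rot': array([-3.141, -0.   ,  2.831]), 'force': array([ 0.744, -0.092, -0.369]), 'moment': array([ 0.044,  0.038, -0.013]), 'grip_width': np.float64(0.094)}
```

View pics/top0.png

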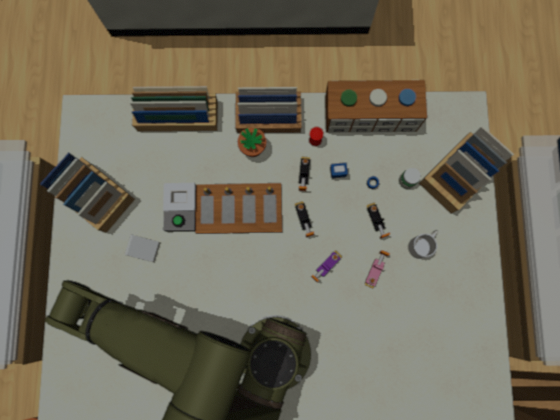

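View pics/side0.png

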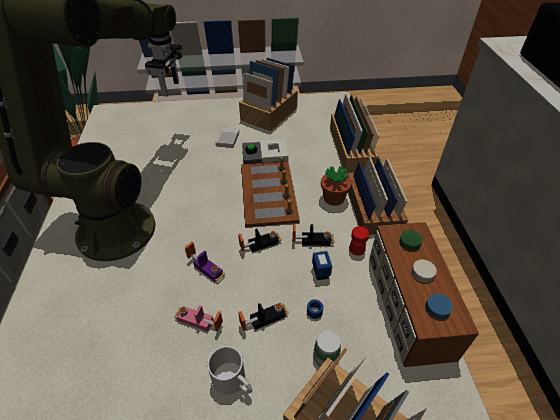

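Candidates (top view): black lamps A (305,172), B (304,216) and C (376,218). Look-alikes are purple (327,264) and pink (376,270). The battery is the solid blue block at (339,171); the tape is the blue ring at (373,183). I choose the three black lamps, since no fourth is visible, plus the battery.

```bash
cat > m.py <<'E'
from h import *
import pickle,sys
T=pickle.load(open('top0.pkl','rb'));S=pickle.load(open('side0.pkl','rb'))
for n,c in(('top',T),('side',S)):
    W=world(c); hsv=cv2.cvtColor(c['pixels'],cv2.COLOR_RGB2HSV)
    x,y,z=W[...,0],W[...,1],W[...,2]
    reg=(x>.3)&(x<.85)&(y>-.45)&(y<.45)
    print(n,'table z',np.median(z[reg&(abs(z)<.02)]).round(4))
    m=(reg&(z>.007)&(z<.14)).astype(np.uint8)
    k,lab,st,_=cv2.connectedComponentsWithStats(m)
    for i in range(1,k):
        if st[i,4]<25: continue
        s=lab==i; P=W[s]; r=cv2.minAreaRect((P[:,:2]*1000).astype(np.float32))
        print(st[i,:5],'c',P.mean(0).round(3),'zmax',P[:,2].max().round(3),'rect',np.round(r[0]),np.round(r[1]),round(r[2],1))
    H,Sa,V=hsv[...,0],hsv[...,1],hsv[...,2]
    for nm,mm in(('orange',(H<14)&(Sa>150)&(V>110)),('blue',(H>100)&(H<125)&(Sa>120)&(V>50)),('green',(H>45)&(H<85)&(Sa>120))):
        k,lab,st,_=cv2.connectedComponentsWithStats((mm&reg&(z<.15)).astype(np.uint8))
        for i in range(1,k):
            if st[i,4]<8: continue
            P=W[lab==i]; print(nm,st[i],'med',np.median(P,0).round(3),'z',P[:,2].min().round(3),P[:,2].max().round(3))
a=cv2.resize(T['pixels'][150:290,155:400],None,fx=3.2,fy=3.2,interpolation=cv2.INTER_CUBIC)
cv2.imwrite('pics/crop1.png',a[:,:,::-1])
a=cv2.resize(S['pixels'][130:340,170:370],None,fx=2.8,fy=2.8,interpolation=cv2.INTER_CUBIC)
cv2.imwrite('pics/crop2.png',a[:,:,::-1])
E
python3 m.py
```

```text
top table z 0.0014
[ 234  104   71   54 2412] c [0.791 0.033 0.086] zmax 0.14 rect [765.  16.] [260. 170.] 89.9
[322 104  81  32 981] c [ 0.788 -0.31   0.08 ] zmax 0.14 rect [ 791. -312.] [269.  61.] 77.6
[ 143  106   75   26 1376] c [0.811 0.325 0.084] zmax 0.14 rect [818. 329.] [ 53. 243.] 3.2
[308 126  15  21 239] c [ 0.754 -0.151  0.068] zmax 0.102 rect [ 773. -154.] [49. 80.] 83.8
[298 156  13  36 325] c [ 0.627 -0.108  0.033] zmax 0.076 rect [ 629. -110.] [ 40. 132.] 85.2
[328 161  20  18 262] c [ 0.63  -0.23   0.062] zmax 0.079 rect [ 642. -236.] [65. 71.] 4.5
[366 176  13  13 108] c [ 0.593 -0.355  0.025] zmax 0.039 rect [ 594. -356.] [44. 43.] 77.2
[ 162  181  122   55 5759] c [0.505 0.184 0.022] zmax 0.072 rect [506. 185.] [439. 197.] 89.2
[294 201  20  36 339] c [ 0.463 -0.106  0.031] zmax 0.073 rect [ 463. -108.] [133.  45.] 12.2
[366 202  24  38 374] c [ 0.457 -0.364  0.029] zmax 0.077 rect [ 458. -370.] [139.  48.] 19.6
[146 239  14  23 212] c [0.358 0.432 0.018] zmax 0.032 rect [356. 429.] [42. 79.] 89.5
[372 249  19  15 115] c [ 0.323 -0.372  0.034] zmax 0.077 rect [ 
[... 3580 characters left out ...]
 0.406 -0.124  0.065] z 0.062 0.069
orange [239 311   6  10  27] med [ 0.4   -0.387  0.066] z 0.063 0.069
orange [214 312   7  10  29] med [ 0.339 -0.382  0.065] z 0.063 0.069
blue [342 107   7  14  22] med [0.823 0.382 0.147] z 0.143 0.149
blue [348 122   7  15  24] med [0.823 0.276 0.147] z 0.142 0.15
blue [359 162  17  43  70] med [0.818 0.008 0.121] z 0.117 0.124
blue [313 251  19  18 144] med [ 0.632 -0.239  0.067] z 0.061 0.072
blue [307 300  16  14  88] med [ 0.595 -0.359  0.029] z 0.001 0.033
green [338 110  11  28  73] med [0.813 0.356 0.12 ] z 0.101 0.133
green [247 144   8   7  43] med [0.456 0.332 0.054] z 0.042 0.06
green [326 167  23  15 218] med [0.735 0.086 0.107] z 0.08 0.12
```

View pics/crop1.png

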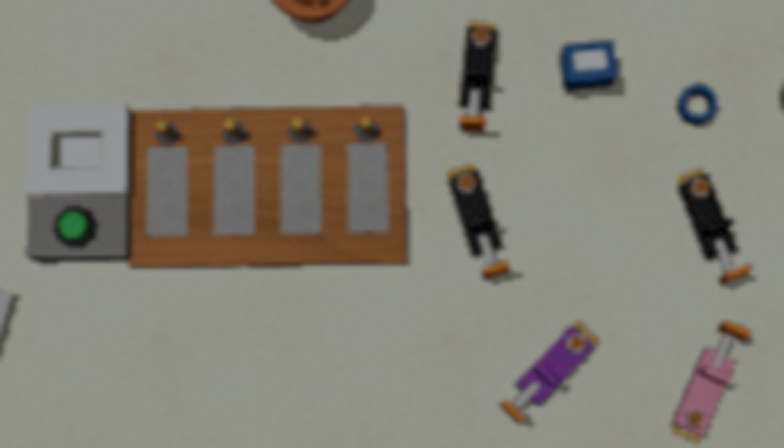

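View pics/crop2.png

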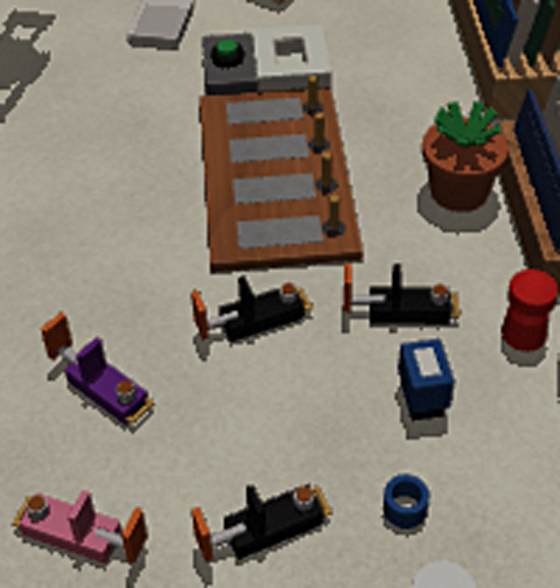

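The crops confirm three black lamps with orange tabs. The blue block with the white label is the battery, at crop2 (425,370). Now the stand and the battery's top face.

```bash
cat > st.py <<'E'
from h import *
import pickle
for n in('top','side'):
    c=pickle.load(open(n+'0.pkl','rb')); W=world(c); x,y,z=W[...,0],W[...,1],W[...,2]
    off=.003 if n=='top' else 0
    px=c['pixels'].astype(int)
    def rect(m,nm):
        P=W[m]; r=cv2.minAreaRect((P[:,:2]*1000).astype(np.float32)); print(n,nm,m.sum(),np.round(r[0],1),np.round(r[1],1),round(r[2],2),'med',P.mean(0).round(4))
    s=(x>.38)&(x<.64)&(y>-.05)&(y<.42)
    rect(s&(z>.01+off)&(z<.024+off)&(y<.29),'deck')
    rect(s&(z>.035+off)&(z<.046+off)&(y>.27)&(px.min(-1)>140),'boxtop')
    ho=s&(z<.033)&(x>.51)&(x<.60)&(y>.30)&(y<.375); rect(ho,'hole')
    # dark socket mask via greylevel
    rect((x>.60)&(x<.68)&(y>-.28)&(y<-.18)&(z>.06+off/2),'batt top')
    for i in range(4):
        q=(x>.53)&(x<.6)&(abs(y-(.0155+.075*i))<.02)&(z>.045)
        P=W[q]; print(n,'post',i+1,len(P),P.mean(0).round(4),P[P[:,2]>P[:,2].max()-.006].mean(0).round(4))
    g=s&(px[...,1]>px[...,0]*1.8)&(px[...,1]>px[...,2]*1.5); rect(g,'switch')
E
python3 st.py
```

```text
top deck 3241 [505.7 130.8] [315.5 248. ] 89.57 med [0.5023 0.128  0.0183]
top boxtop 386 [545.4 338.6] [ 95.5 107.9] 0.9 med [0.5458 0.3384 0.0421]
top hole 163 [555.9 337.5] [77.  71.7] 1.51 med [0.5487 0.3423 0.0189]
top batt top 196 [ 632.2 -230.6] [45.9 58.3] 3.72 med [ 0.6322 -0.2309  0.0691]
top post 1 15 [0.566  0.016  0.0625] [0.565  0.0158 0.0691]
top post 2 11 [0.565  0.0906 0.0632] [0.5652 0.0924 0.0685]
top post 3 13 [0.5644 0.1647 0.0612] [0.5636 0.1645 0.0686]
top post 4 13 [0.5633 0.2406 0.0628] [0.5639 0.2417 0.0663]
top switch 74 [457.2 335.1] [30.4 30.9] 79.92 med [0.4559 0.3352 0.0542]
side deck 3063 [507.8 129. ] [179.9 320.3] 0.7 med [0.5048 0.1163 0.0158]
side boxtop 328 [546.2 339.5] [ 98.8 115.6] 0.82 med [0.5464 0.3379 0.0397]
side hole 78 [567.  343.1] [40.2 95.9] 60.58 med [0.549  0.357  0.0189]
side batt top 267 [ 634.7 -231.4] [44.4 60.4] 3.75 med [ 0.634  -0.2344  0.0671]
side post 1 18 [0.5685 0.0136 0.0577] [0.5686 0.0154 0.0642]
side post 2 21 [0.5683 0.0892 0.0588] [0.5683 0.0907 0.0633]
side post 3 20 [0.5679 0.1634 0.0576] [0.5683 0.1659 0.064 ]
side post 4 16 [0.565  0.2388 0.0593] [0.5652 0.2411 0.0643]
side switch 44 [458.9 333.2] [26.6 28.1] 47.36 med [0.4574 0.3322 0.0526]
```

Run:
```python
from h import *
import pickle
for n in('top','side'):
    c=pickle.load(open(n+'0.pkl','rb')); W=world(c)
    off=.002 if n=='top' else 0
    vv,uu=np.mgrid[:420,:560]
    o=-c['R'].T@c['t']; d=np.stack([(uu-c['cx'])/c['fx'],(vv-c['cy'])/c['fy'],np.ones_like(uu)],-1)@c['R']
    Q=o+d*((.04-o[2])/d[...,2])[...,None]
    ins=(abs(Q[...,0]-.546)<.036)&(abs(Q[...,1]-.338)<.042)
    for th in(.030,.034,.037):
        m=ins&(W[...,2]<th+off); P=Q[m]*1000
        r=cv2.minAreaRect(P[:,:2].astype(np.float32)); print(n,th,m.sum(),P.mean(0).round(1),np.round(r[0],1),np.round(r[1],1),round(r[2],1),P.min(0).round(0),P.max(0).round(0))
```

```text
top 0.03 155 [542.5 337.9  40. ] [545.9 336.5] [74.5 60.6] 64.9 [516. 300.  40.] [581. 378.  40.]
top 0.034 209 [544.  338.4  40. ] [546.5 337.6] [81.6 69. ] 89.5 [512. 297.  40.] [581. 378.  40.]
top 0.037 274 [545.2 338.6  40. ] [546.5 337.3] [82.6 69. ] 89.5 [512. 296.  40.] [581. 379.  40.]
side 0.03 67 [543.9 330.6  40. ] [544.5 332.4] [36.7 46.2] 0.4 [526. 309.  40.] [563. 355.  40.]
side 0.034 79 [544.5 333.7  40. ] [543.8 335.8] [42.1 53. ] 0.3 [523. 309.  40.] [565. 362.  40.]
side 0.037 104 [543.2 334.7  40. ] [545.6 332.3] [68.5 66.2] 8.7 [510. 297.  40.] [576. 370.  40.]
```

```bash
python3 -m creep '{"translation":[[20,-40,0],[50,-80,0],[80,-120,0],[110,-160,0],[140,-190,0]],"yaw":[-0.12,-0.24,-0.36,-0.48,-0.6],"gripper":[0,0,0,0,0]}' 20
python3 -m creep '{"translation":[[30,-30,0],[60,-60,0],[90,-90,0],[120,-120,0],[150,-150,0]],"yaw":[-0.12,-0.24,-0.36,-0.48,-0.6],"gripper":[0,0,0,0,0]}'
```

```text
time_s: 0.52
ee_pos: [0.2893, 0.353, 0.2238]
eef_rot: [-3.14, -0.0, 2.226]
force: [0.3, 0.6, -0.1]
grip_width: 0.0941
time_s: 0.93
ee_pos: [0.4365, 0.2049, 0.2238]
eef_rot: [-3.14, -0.0, 1.62]
force: [0.3, 1.0, -0.2]
grip_width: 0.0938
```

```bash
python3 -m creep '{"translation":[[18,-35,0],[36,-70,0],[54,-105,0],[72,-140,0],[90,-175,0]],"yaw":[-0.03,-0.06,-0.09,-0.12,-0.147],"gripper":[0,0,0,0,0]}' 20
python3 -m creep '{"translation":[[18,-34,0],[36,-68,0],[54,-102,0],[70,-136,0],[70,-136,0]],"yaw":[0,0,0,0,0],"gripper":[20,20,20,20,20]}'
python3 - <<'E'
from h import *
import pickle
for n in('top','side'):pickle.dump(snap(n,n+'1.png'),open(n+'1.pkl','wb'))
E
sed 's/0.pkl/1.pkl/g;s/crop/crop1b/g' m.py > m1.py; python3 m1.py | grep rect | egrep -v ' 0.7|0.8'
```

```text
time_s: 1.35
ee_pos: [0.5269, 0.0279, 0.2236]
eef_rot: [-3.14, -0.0, 1.471]
force: [1.0, 0.5, 0.9]
grip_width: 0.0943
time_s: 1.77
ee_pos: [0.598, -0.1133, 0.2224]
eef_rot: [-3.139, 0.001, 1.467]
force: [-1.5, -0.6, -1.0]
grip_width: 0.0865
[326 162  23  19 270] c [ 0.63  -0.229  0.06 ] zmax 0.079 rect [ 639. -232.] [80. 68.] 88.7
[366 175  14  14 105] c [ 0.594 -0.355  0.026] zmax 0.04 rect [ 598. -356.] [44. 52.] 56.0
[ 162  182  117   52 5134] c [0.508 0.206 0.023] zmax 0.075 rect [508. 195.] [422. 188.] 89.4
[366 202  25  38 370] c [ 0.457 -0.364  0.03 ] zmax 0.074 rect [ 457. -372.] [133.  54.] 19.6
[320 250  22  15 170] c [ 0.32  -0.203  0.026] zmax 0.066 rect [ 313. -202.] [47. 80.] 35.9
[372 250  18  14 109] c [ 0.322 -0.371  0.036] zmax 0.077 rect [ 320. -373.] [35. 55.] 60.4
[215 137  21  10 131] c [0.36  0.429 0.016] zmax 0.023 rect [358. 435.] [43. 75.] 78.4
[293 224  41  21 471] c [ 0.63  -0.114  0.029] zmax 0.069 rect [ 631. -109.] [ 40. 128.] 82.8
[238 228  44  23 494] c [ 0.464 -0.113  0.03 ] zmax 0.069 rect [ 465. -108.] [131.  40.] 17.0
[205 251  20  30 262] c [ 0.322 -0.207  0.025] zmax 0.067 rect [ 317. -203.] [36. 73.] 43.6
[312 251  21  29 445] c [ 0.633 -0.242  0.056] zmax 0.072 rect [ 635. -232.] [44. 61.] 3.8
[307 299  17  19 210] c [ 0.595 -0.359  0.023] zmax 0.035 rect [ 596. -357.] [43. 43.] 16.3
[238 303  51  27 681] c [ 0.458 -0.371  0.03 ] zmax 0.07 rect [ 458. -367.] [130.  37.] 19.2
```

```bash
python3 -m creep '{"translation":[[0,7,-10],[-1,7,-50],[-1,7,-90],[-1,7,-130],[-1,7,-130]],"yaw":[0,0,0,0,0],"gripper":[10,10,10,10,10]}' 20
python3 - <<'E'
from h import *
c=snap('side','s2.png')
a=cv2.resize(c['pixels'][140:280,200:390],None,fx=4,fy=4,interpolation=cv2.INTER_CUBIC)
cv2.imwrite('pics/s2c.png',a[:,:,::-1]); print(ctrl.get_obs()['ee_pos'])
E
```

```text
time_s: 2.28
ee_pos: [0.5917, -0.0994, 0.0848]
eef_rot: [-3.127, -0.002, 1.471]
force: [0.0, 0.6, -1.9]
grip_width: 0.0903
[ 0.5936374  -0.10004261  0.08941782]
```

View pics/s2c.png

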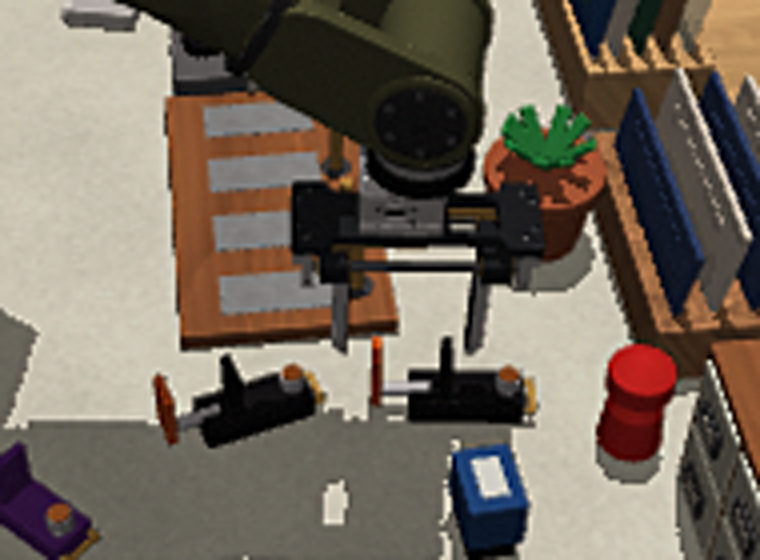

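```bash
python3 -m creep '{"translation":[[3,-6,-10],[3,-6,-22],[3,-6,-33],[3,-6,-40],[3,-6,-40]],"yaw":[0,0,0,0,0],"gripper":[10,10,10,10,10]}' 20
python3 -m creep '{"translation":[[0,0,0],[0,0,0],[0,0,0],[0,0,0],[0,0,0]],"yaw":[0,0,0,0,0],"gripper":[255,255,255,255,255]}'
python3 -m creep '{"translation":[[0,0,0],[0,0,0],[0,0,0],[0,0,0],[0,0,0]],"yaw":[0,0,0,0,0],"gripper":[255,255,255,255,255]}'
```

```text
time_s: 2.75
ee_pos: [0.5961, -0.1059, 0.0481]
eef_rot: [-3.129, -0.002, 1.47]
force: [-0.1, 0.0, 0.6]
grip_width: 0.0903
time_s: 3.17
ee_pos: [0.5963, -0.1059, 0.0486]
eef_rot: [-3.13, -0.002, 1.47]
force: [1.1, -0.7, 1.0]
grip_width: 0.0607
time_s: 3.58
ee_pos: [0.5965, -0.106, 0.0487]
eef_rot: [-3.131, -0.001, 1.47]
force: [0.2, 0.2, 0.4]
grip_width: 0.0417
```

```bash
python3 -m creep '{"translation":[[0,0,15],[0,0,45],[0,0,75],[0,0,100],[-5,10,100]],"yaw":[0,0,0,0,0],"gripper":[255,255,255,255,255]}'
python3 -m creep '{"translation":[[-15,35,0],[-30,70,0],[-45,105,0],[-60,140,0],[-75,170,0]],"yaw":[0.02,0.05,0.08,0.11,0.113],"gripper":[255,255,255,255,255]}'
python3 -m creep '{"translation":[[-15,30,0],[-30,55,0],[-40,75,0],[-40,80,0],[-40,80,0]],"yaw":[0,0,0,0,0],"gripper":[255,255,255,255,255]}'
python3 - <<'E'
from h import *
c=snap('side'); t=snap('top')
print({k:np.round(v,4) for k,v in ctrl.get_obs().items() if k in('ee_pos','eef_rot','grip_width')})
a=cv2.resize(c['pixels'][90:230,200:370],None,fx=3.3,fy=3.3,interpolation=cv2.INTER_CUBIC)
b=cv2.resize(t['pixels'][165:250,150:300],None,fx=4,fy=4,interpolation=cv2.INTER_CUBIC)
cv2.imwrite('pics/s3.png',a[:,:,::-1]);cv2.imwrite('pics/t3.png',b[:,:,::-1])
E
```

```text
time_s: 4.0
ee_pos: [0.5934, -0.0973, 0.1538]
eef_rot: [-3.138, -0.0, 1.469]
force: [1.5, -1.4, -0.1]
grip_width: 0.0417
time_s: 4.42
ee_pos: [0.5167, 0.0747, 0.153]
eef_rot: [-3.137, -0.0, 1.585]
force: [0.7, 0.0, -1.5]
grip_width: 0.0419
time_s: 4.83
ee_pos: [0.4761, 0.1559, 0.1525]
eef_rot: [-3.136, -0.0, 1.587]
force: [0.3, -0.1, -1.4]
grip_width: 0.0421
{'ee_pos': array([0.4768, 0.1543, 0.1526]), 'eef_rot': array([-3.1364e+00, -1.0000e-04,  1.5846e+00]), 'grip_width': np.float64(0.0417)}
```

View pics/s3.png

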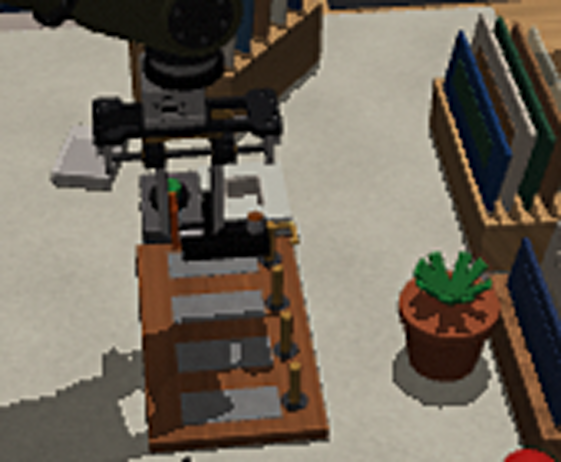

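```bash
cat > held.py <<'E'
from h import *
o=ctrl.get_obs(); e=o['ee_pos']; h=o['eef_rot'][2]-np.pi/2
for n in('top','side'):
    c=snap(n); W=world(c)-e; f=W[...,0]*np.cos(h)+W[...,1]*np.sin(h); l=-W[...,0]*np.sin(h)+W[...,1]*np.cos(h)
    z=W[...,2]; hsv=cv2.cvtColor(c['pixels'],cv2.COLOR_RGB2HSV)
    m=(f>.035)&(f<.13)&(abs(l)<.04)&(z>-.055)&(z<-.0)
    if m.sum()<10: print(n,'none');continue
    H,S,V=hsv[...,0],hsv[...,1],hsv[...,2]
    p=lambda nm,q:print(n,nm,q.sum(),'f',np.percentile(f[q]*1000,[3,50,97]).round(1),'l',np.percentile(l[q]*1000,[3,50,97]).round(1),'z',np.percentile(z[q]*1000,[3,50,97]).round(0)) if q.sum() else print(n,nm,0)
    p('all',m); p('barrel',m&(V<60)&(z<-.015)&(f<.08)); p('hook/brass',m&(f>.075)&(z<-.02)&(S>90)); p('head',m&(f<.08)&(z>-.02)&(S>90))
E
python3 held.py
```

```text
top none
side all 187 f [ 37.   62.  106.9] l [-20.1  -9.2  14.5] z [-45. -27. -10.]
side barrel 132 f [36.8 54.4 77.8] l [-20.6 -13.9  11.6] z [-47. -27. -20.]
side hook/brass 37 f [ 75.3  95.1 108.8] l [-18.3  -2.4  15.7] z [-45. -34. -23.]
side head 12 f [60.2 67.9 73. ] l [-6.9 -1.6  7.8] z [-12. -10.  -5.]
```

View pics/t3.png

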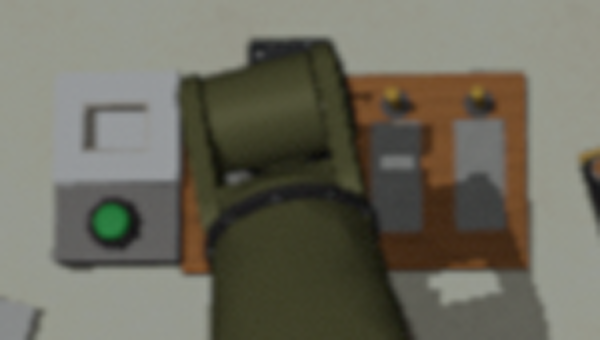

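```bash
python3 -m creep '{"translation":[[0,6,0],[-1,11,0],[-1,11,-12],[-1,11,-24],[-1,11,-36]],"yaw":[0,0,0,0,0],"gripper":[255,255,255,255,255]}'
python3 -m creep '{"translation":[[0,0,-10],[0,0,-20],[0,0,-30],[0,0,-38],[0,0,-38]],"yaw":[0,0,0,0,0],"gripper":[255,255,255,255,255]}'
python3 held.py
```

```text
time_s: 5.45
ee_pos: [0.4761, 0.165, 0.1163]
eef_rot: [-3.137, -0.0, 1.583]
force: [1.1, 0.1, -0.7]
grip_width: 0.0417
time_s: 5.87
ee_pos: [0.4755, 0.1648, 0.0766]
eef_rot: [-3.134, 0.0, 1.583]
force: [0.4, -0.5, -1.7]
grip_width: 0.0414
top all 12 f [ 48.1  90.7 118. ] l [-38.9 -37.3 -25.6] z [-55. -53. -47.]
top barrel 3 f [56.  66.4 68.3] l [-38.8 -38.8 -36.1] z [-53. -52. -45.]
top hook/brass 5 f [ 86.5 103.3 111.1] l [-38.3 -31.7 -24.8] z [-55. -54. -51.]
top head 0
side all 205 f [ 37.7  66.  106.8] l [-19.   -6.6  15.9] z [-48. -26.  -7.]
side barrel 121 f [36.8 55.2 77.3] l [-19.6 -13.1  13.5] z [-47. -26. -19.]
side hook/brass 50 f [ 76.5  92.5 109.3] l [-18.8  -3.5  17.1] z [-51. -33. -23.]
side head 17 f [60.8 68.8 77.8] l [-10.8  -1.2   7.2] z [-19.  -8.  -5.]
```

```bash
python3 -m creep '{"translation":[[0,0,-5],[0,0,-11],[0,0,-11],[0,0,-11],[0,0,-11]],"yaw":[0,0,0,0,0],"gripper":[255,255,255,255,255]}'
python3 -m creep '{"translation":[[0,0,0],[0,0,0],[0,0,0],[0,0,0],[0,0,0]],"yaw":[0,0,0,0,0],"gripper":[135,125,115,105,95]}'
python3 -m creep '{"translation":[[0,0,0],[0,0,0],[0,0,0],[0,0,0],[0,0,0]],"yaw":[0,0,0,0,0],"gripper":[80,60,40,30,30]}'
python3 - <<'E'
from h import *
c=snap('side')
a=cv2.resize(c['pixels'][110:230,220:340],None,fx=5,fy=5,interpolation=cv2.INTER_CUBIC)
cv2.imwrite('pics/s4.png',a[:,:,::-1])
E
```

```text
time_s: 6.38
ee_pos: [0.4763, 0.1651, 0.0673]
eef_rot: [-3.137, -0.0, 1.583]
force: [-1.4, -0.2, -0.9]
grip_width: 0.0419
time_s: 6.8
ee_pos: [0.4761, 0.165, 0.0674]
eef_rot: [-3.136, -0.0, 1.583]
force: [0.2, -0.6, -0.3]
grip_width: 0.0576
time_s: 7.22
ee_pos: [0.4762, 0.165, 0.0674]
eef_rot: [-3.137, -0.0, 1.583]
force: [0.3, -1.1, -0.4]
grip_width: 0.0827
```

View pics/s4.png

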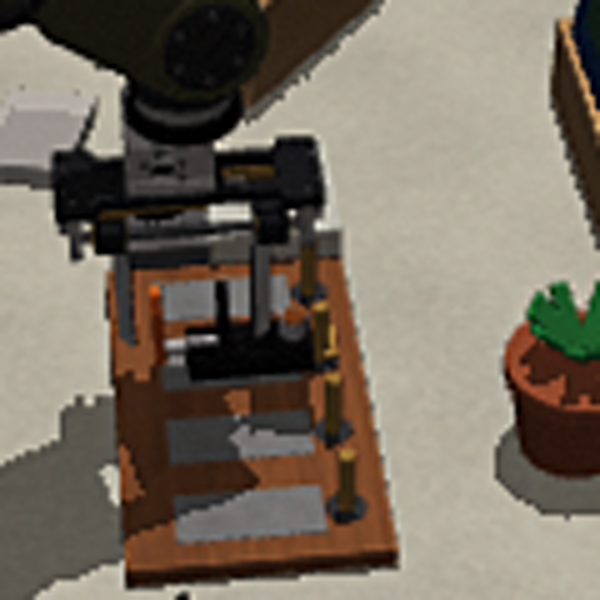

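The hook has caught post 3 and the lamp lies on the deck. Next, lamp B.

```bash
python3 -m creep '{"translation":[[0,0,15],[0,0,45],[0,0,75],[0,-10,100],[0,-40,100]],"yaw":[0,0,0,0,0],"gripper":[30,30,30,20,10]}'
python3 -m creep '{"translation":[[-8,-35,0],[-16,-70,0],[-24,-105,0],[-32,-140,0],[-40,-175,0]],"yaw":[0.05,0.1,0.16,0.22,0.253],"gripper":[10,10,10,10,10]}'
python3 -m creep '{"translation":[[0,-30,0],[-1,-50,0],[-2,-60,0],[-2,-62,0],[-2,-62,0]],"yaw":[0,0,0,0,0],"gripper":[10,10,10,10,10]}'
python3 - <<'E'
from h import *
import pickle
for n in('top','side'):pickle.dump(snap(n,n+'1.png'),open(n+'1.pkl','wb'))
E
python3 m1.py | egrep 'rect|orange' | egrep 'side|rect|0.06[0-9]'| egrep -- '-0.[1-4]'
```

```text
time_s: 7.68
ee_pos: [0.4779, 0.1269, 0.1722]
eef_rot: [3.139, -0.002, 1.586]
force: [0.7, -0.4, -0.0]
grip_width: 0.0891
time_s: 8.1
ee_pos: [0.4372, -0.0496, 0.1724]
eef_rot: [3.139, -0.002, 1.843]
force: [1.0, -0.1, 0.7]
grip_width: 0.0906
time_s: 8.52
ee_pos: [0.4352, -0.1114, 0.1723]
eef_rot: [3.139, -0.002, 1.842]
force: [0.7, -0.1, -0.4]
grip_width: 0.0903
[324 104  79  30 962] c [ 0.788 -0.311  0.08 ] zmax 0.14 rect [ 789. -314.] [267.  65.] 77.6
[307 124  16  23 241] c [ 0.755 -0.151  0.067] zmax 0.1 rect [ 772. -149.] [81. 53.] 22.1
[329 162  20  17 260] c [ 0.629 -0.23   0.062] zmax 0.083 rect [ 632. -229.] [64. 66.] 29.7
[366 175  13  15 105] c [ 0.593 -0.355  0.025] zmax 0.041 rect [ 594. -356.] [42. 43.] 28.8
[365 201  25  40 366] c [ 0.457 -0.363  0.03 ] zmax 0.075 rect [ 458. -366.] [138.  48.] 20.8
[320 248  22  17 166] c [ 0.32  -0.203  0.026] zmax 0.069 rect [ 315. -202.] [44. 75.] 49.8
[372 250  18  14 112] c [ 0.323 -0.371  0.034] zmax 0.075 rect [ 319. -374.] [44. 48.] 68.8
orange [310 127  13  13 134] med [ 0.756 -0.153  0.085] z 0.067 0.1
[238 228  44  23 492] c [ 0.464 -0.113  0.03 ] zmax 0.069 rect [ 465. -108.] [130.  38.] 16.0
[205 251  20  30 266] c [ 0.322 -0.207  0.025] zmax 0.067 rect [ 318. -203.] [38. 72.] 45.3
[312 251  21  29 448] c [ 0.633 -0.242  0.056] zmax 0.073 rect [ 634. -232.] [44. 61.] 5.6
[307 299  17  19 216] c [ 0.595 -0.36   0.023] zmax 0.035 rect [ 596. -358.] [44. 43.] 26.1
[238 303  51  27 674] c [ 0.458 -0.371  0.029] zmax 0.069 rect [ 458. -367.] [131.  39.] 20.6
[204 311  19  20 243] c [ 0.325 -0.376  0.034] zmax 0.069 rect [ 320. -372.] [36. 52.] 66.4
orange [239 234   4   7  17] med [ 0.405 -0.125  0.065] z 0.061 0.069
orange [239 311   6  10  29] med [ 0.4   -0.388  0.065] z 0.062 0.068
orange [214 312   7  10  28] med [ 0.339 -0.382  0.065] z 0.06 0.069
```

```bash
python3 -m creep '{"translation":[[-3,-6,-15],[-3,-6,-45],[-3,-6,-75],[-3,-6,-95],[-3,-6,-105]],"yaw":[0,0,0,0,0],"gripper":[10,10,10,10,10]}' 20
python3 -m creep '{"translation":[[0,0,-8],[0,0,-18],[0,0,-18],[0,0,-18],[0,0,-18]],"yaw":[0,0,0,0,0],"gripper":[10,10,10,60,255]}'
python3 -m creep '{"translation":[[0,0,0],[0,0,0],[0,0,0],[0,0,0],[0,0,0]],"yaw":[0,0,0,0,0],"gripper":[255,255,255,255,255]}'
python3 -m creep '{"translation":[[0,0,0],[0,0,0],[0,0,0],[0,0,0],[0,0,0]],"yaw":[0,0,0,0,0],"gripper":[255,255,255,255,255]}'
```

```text
time_s: 9.03
ee_pos: [0.4314, -0.1152, 0.065]
eef_rot: [3.142, -0.004, 1.845]
force: [-0.7, 0.1, 0.1]
grip_width: 0.0904
time_s: 9.45
ee_pos: [0.432, -0.1152, 0.0478]
eef_rot: [3.14, -0.003, 1.845]
force: [0.4, 0.1, -0.3]
grip_width: 0.0807
time_s: 9.87
ee_pos: [0.4326, -0.1154, 0.0484]
eef_rot: [3.139, -0.002, 1.845]
force: [3.3, 0.8, 4.8]
grip_width: 0.0474
time_s: 10.28
ee_pos: [0.4327, -0.1154, 0.0485]
eef_rot: [3.139, -0.002, 1.845]
force: [1.2, 0.2, 3.2]
grip_width: 0.0417
```

```bash
python3 -m creep '{"translation":[[0,0,15],[0,0,45],[0,0,75],[0,0,100],[2,10,100]],"yaw":[0,0,0,0,0],"gripper":[255,255,255,255,255]}'
python3 -m creep '{"translation":[[8,35,0],[16,70,0],[24,105,0],[32,140,0],[40,170,0]],"yaw":[-0.05,-0.1,-0.16,-0.22,-0.262],"gripper":[255,255,255,255,255]}'
python3 -m creep '{"translation":[[2,14,0],[2,22,0],[2,26,0],[2,26,0],[2,26,0]],"yaw":[0,0,0,0,0],"gripper":[255,255,255,255,255]}'
python3 held.py; python3 -c "
from h import *;print(ctrl.get_obs()['ee_pos'])"
```

```text
time_s: 10.7
ee_pos: [0.436, -0.1065, 0.1524]
eef_rot: [3.134, 0.001, 1.844]
force: [0.6, -0.4, -1.2]
grip_width: 0.0415
time_s: 11.12
ee_pos: [0.4753, 0.0658, 0.1513]
eef_rot: [3.136, 0.001, 1.579]
force: [1.6, 0.0, -0.7]
grip_width: 0.042
time_s: 11.53
ee_pos: [0.4771, 0.0911, 0.151]
eef_rot: [3.137, 0.002, 1.579]
force: [1.2, -0.8, -2.0]
grip_width: 0.0421
top none
side all 197 f [ 38.   61.8 107.4] l [-19.3  -9.2  15.2] z [-45. -27.  -9.]
side barrel 139 f [37.5 54.8 77.7] l [-19.3 -14.6  15.6] z [-45. -27. -21.]
side hook/brass 35 f [ 75.1  94.4 108.4] l [-19.1   3.7  15. ] z [-37. -32. -22.]
side head 16 f [59.8 66.8 73.1] l [-7.6 -1.1  7.1] z [-12.  -9.  -6.]
[0.47726754 0.09088428 0.15126784]
```

```bash
python3 -m creep '{"translation":[[0,0,-10],[0,0,-25],[0,0,-37],[0,0,-47],[0,0,-57]],"yaw":[0,0,0,0,0],"gripper":[255,255,255,255,255]}'
python3 -m creep '{"translation":[[0,0,-8],[0,0,-16],[0,0,-24],[0,0,-26],[0,0,-26]],"yaw":[0,0,0,0,0],"gripper":[255,255,255,255,255]}'
python3 held.py; python3 -c "
from h import *;print(ctrl.get_obs()['ee_pos'])"
```

```text
time_s: 12.05
ee_pos: [0.4771, 0.0904, 0.0931]
eef_rot: [3.137, 0.002, 1.577]
force: [-0.3, 1.0, -1.1]
grip_width: 0.0418
time_s: 12.47
ee_pos: [0.4769, 0.0904, 0.0666]
eef_rot: [3.137, 0.002, 1.577]
force: [0.4, 0.6, -0.8]
grip_width: 0.0417
top none
side all 409 f [ 37.   75.  118.3] l [-37.3 -12.1  24.7] z [-54. -44.  -7.]
side barrel 158 f [36.7 54.8 78.1] l [-33.9 -15.1  14.4] z [-53. -29. -20.]
side hook/brass 157 f [ 77.1 102.5 119.3] l [-37.7  -8.1  35.8] z [-54. -50. -24.]
side head 15 f [53.9 66.2 75.5] l [-5.9 -0.6  9.6] z [-17.  -8.  -4.]
[0.47733856 0.09048767 0.06744372]
```

Release, check the clamp, and move on to lamp C.

```bash
python3 -m creep '{"translation":[[0,0,0],[0,0,-1],[0,0,-1],[0,0,-1],[0,0,-1]],"yaw":[0,0,0,0,0],"gripper":[135,125,115,105,95]}'
python3 -m creep '{"translation":[[0,0,0],[0,0,0],[0,0,0],[0,0,0],[0,0,0]],"yaw":[0,0,0,0,0],"gripper":[80,60,40,30,30]}'
python3 -m creep '{"translation":[[0,0,15],[0,0,45],[0,0,75],[0,-10,105],[0,-40,105]],"yaw":[0,0,0,0,0],"gripper":[30,30,30,20,10]}'
python3 -m creep '{"translation":[[-5,-35,0],[-10,-70,0],[-15,-105,0],[-20,-140,0],[-25,-175,0]],"yaw":[0.05,0.1,0.16,0.22,0.28],"gripper":[10,10,10,10,10]}'
python3 -m creep '{"translation":[[-5,-35,0],[-10,-70,0],[-15,-105,0],[-20,-140,0],[-25,-175,0]],"yaw":[0.02,0.04,0.06,0.06,0.06],"gripper":[10,10,10,10,10]}'
python3 - <<'E'
from h import *
import pickle
for n in('top','side'):pickle.dump(snap(n,n+'1.png'),open(n+'1.pkl','wb'))
S=pickle.load(open('side1.pkl','rb'))
a=cv2.resize(S['pixels'][130:340,170:370],None,fx=2.8,fy=2.8,interpolation=cv2.INTER_CUBIC)
cv2.imwrite('pics/s5.png',a[:,:,::-1])
E
python3 m1.py | egrep 'rect|orange' | egrep 'side|rect|0.06[0-9]'| egrep -- '-0.[1-4]'
```

```text
time_s: 12.98
ee_pos: [0.477, 0.0905, 0.0665]
eef_rot: [3.137, 0.001, 1.577]
force: [-0.2, -0.1, -0.5]
grip_width: 0.0576
time_s: 13.4
ee_pos: [0.4772, 0.0905, 0.0665]
eef_rot: [3.136, 0.001, 1.577]
force: [-0.2, -0.4, -0.4]
grip_width: 0.0826
time_s: 13.82
ee_pos: [0.4792, 0.0521, 0.177]
eef_rot: [3.128, 0.001, 1.58]
force: [1.6, 0.0, 1.0]
grip_width: 0.0892
time_s: 14.23
ee_pos: [0.4537, -0.1246, 0.1772]
eef_rot: [3.128, 0.001, 1.863]
force: [1.3, 0.7, 0.6]
grip_width: 0.0905
time_s: 14.65
ee_pos: [0.4281, -0.3014, 0.1773]
eef_rot: [3.128, 0.001, 1.923]
force: [0.4, 0.6, -0.0]
grip_width: 0.0901
[325 104  78  30 958] c [ 0.788 -0.311  0.08 ] zmax 0.14 rect [ 789. -313.] [268.  63.] 77.5
[308 124  16  24 247] c [ 0.754 -0.151  0.066] zmax 0.099 rect [ 775. -156.] [56. 89.] 89.0
[328 162  20  17 256] c [ 0.629 -0.23   0.063] zmax 0.08 rect [ 634. -231.] [50. 61.] 1.7
[366 176  13  11  83] c [ 0.597 -0.355  0.026] zmax 0.042 rect [ 597. -355.] [43. 38.] 88.4
[372 250  18  14 111] c [ 0.322 -0.372  0.034] zmax 0.072 rect [ 324. -376.] [37. 68.] 55.3
[205 251  20  30 261] c [ 0.322 -0.207  0.025] zmax 0.067 rect [ 318. -203.] [37. 70.] 45.5
[312 251  21  29 452] c [ 0.633 -0.242  0.055] zmax 0.073 rect [ 635. -233.] [45. 59.] 4.4
[307 299  17  19 213] c [ 0.596 -0.359  0.023] zmax 0.033 rect [ 596. -357.] [42. 43.] 40.1
[238 303  51  27 677] c [ 0.458 -0.371  0.03 ] zmax 0.071 rect [ 458. -367.] [131.  38.] 19.4
[204 311  19  20 246] c [ 0.325 -0.377  0.034] zmax 0.069 rect [ 318. -372.] [36. 54.] 63.1
orange [214 312   7  10  20] med [ 0.338 -0.384  0.066] z 0.063 0.069
orange [239 313   5   8  14] med [ 0.401 -0.391  0.066] z 0.062 0.07
```

View pics/s5.png

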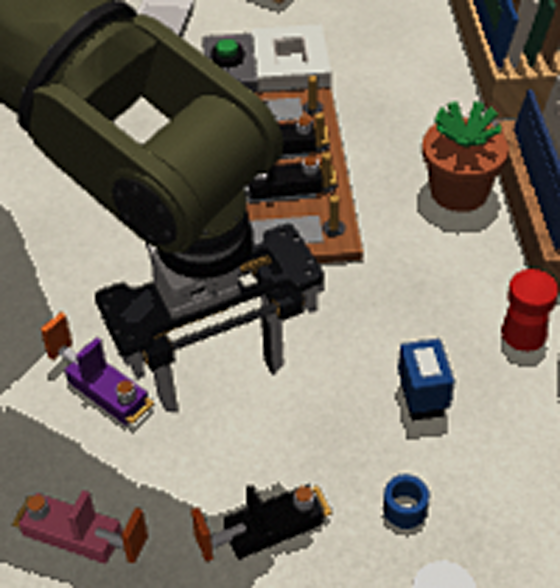

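```bash
python3 -m creep '{"translation":[[-1,-35,0],[-2,-65,0],[-2,-76,-10],[-2,-76,-40],[-2,-76,-70]],"yaw":[0,0,0,0,0],"gripper":[25,25,25,25,25]}' 20
python3 -m creep '{"translation":[[0,0,-20],[0,0,-35],[0,0,-46],[0,0,-56],[0,0,-58]],"yaw":[0,0,0,0,0],"gripper":[25,25,25,25,25]}'
python3 -c "
from h import *;print(ctrl.get_obs()['ee_pos'])"
python3 -m creep '{"translation":[[0,0,0],[0,0,0],[0,0,0],[0,0,0],[0,0,0]],"yaw":[0,0,0,0,0],"gripper":[255,255,255,255,255]}'
python3 -m creep '{"translation":[[0,0,0],[0,0,0],[0,0,0],[0,0,0],[0,0,0]],"yaw":[0,0,0,0,0],"gripper":[255,255,255,255,255]}'
```

```text
time_s: 15.17
ee_pos: [0.426, -0.3798, 0.1067]
eef_rot: [3.127, 0.004, 1.919]
force: [0.8, -0.7, 0.4]
grip_width: 0.0845
time_s: 15.58
ee_pos: [0.4258, -0.3791, 0.0474]
eef_rot: [3.128, 0.002, 1.919]
force: [-0.3, 0.3, -0.5]
grip_width: 0.0845
[ 0.42583076 -0.37913655  0.04744013]
time_s: 16.0
ee_pos: [0.4263, -0.3794, 0.0482]
eef_rot: [3.127, 0.004, 1.919]
force: [2.7, 0.4, 2.2]
grip_width: 0.0552
time_s: 16.42
ee_pos: [0.4263, -0.3794, 0.0484]
eef_rot: [3.127, 0.004, 1.919]
force: [0.4, 1.6, 3.0]
grip_width: 0.0416
```

```bash
python3 -m creep '{"translation":[[0,0,15],[0,0,45],[0,0,75],[0,0,100],[2,10,105]],"yaw":[0,0,0,0,0],"gripper":[255,255,255,255,255]}'
python3 -m creep '{"translation":[[5,35,0],[10,70,0],[15,105,0],[20,140,0],[25,175,0]],"yaw":[-0.05,-0.1,-0.15,-0.2,-0.25],"gripper":[255,255,255,255,255]}'
python3 -m creep '{"translation":[[5,35,0],[10,70,0],[15,105,0],[20,140,0],[22,165,0]],"yaw":[-0.04,-0.09,-0.09,-0.09,-0.09],"gripper":[255,255,255,255,255]}'
python3 -m creep '{"translation":[[0,14,0],[0,22,0],[0,26,0],[0,26,0],[0,26,0]],"yaw":[0,0,0,0,0],"gripper":[255,255,255,255,255]}'
python3 held.py; python3 -c "
from h import *;print(ctrl.get_obs()['ee_pos'])"
```

```text
time_s: 16.83
ee_pos: [0.429, -0.3712, 0.1575]
eef_rot: [3.124, 0.009, 1.918]
force: [0.7, -0.2, 0.1]
grip_width: 0.0416
time_s: 17.25
ee_pos: [0.4534, -0.194, 0.1564]
eef_rot: [3.125, 0.008, 1.665]
force: [0.7, 0.1, -0.4]
grip_width: 0.0419
time_s: 17.67
ee_pos: [0.4749, -0.0262, 0.1555]
eef_rot: [3.127, 0.008, 1.576]
force: [0.3, -0.6, -0.7]
grip_width: 0.0415
time_s: 18.08
ee_pos: [0.4748, -0.0008, 0.1553]
eef_rot: [3.127, 0.008, 1.576]
force: [-0.0, -0.5, -0.8]
grip_width: 0.0416
top none
side all 226 f [ 36.8  62.2 108.2] l [-18.6  -8.8  17.2] z [-44. -26.  -8.]
side barrel 156 f [36.2 54.9 78.9] l [-18.9 -13.4  16.9] z [-45. -27. -22.]
side hook/brass 41 f [ 76.7  95.6 109.1] l [-16.3   9.2  17.4] z [-41. -31. -24.]
side head 19 f [60.  66.9 74.5] l [-7.   2.6  9.6] z [-12.  -9.  -7.]
[ 0.47487418 -0.00099796  0.15540883]
```

```bash
python3 -m creep '{"translation":[[2,8,0],[2,14,0],[2,16,-12],[2,16,-30],[2,16,-45]],"yaw":[0,0,0.005,0.008,0.008],"gripper":[255,255,255,255,255]}'
python3 -m creep '{"translation":[[0,0,-10],[0,0,-20],[0,0,-30],[0,0,-42],[0,0,-42]],"yaw":[0,0,0,0,0],"gripper":[255,255,255,255,255]}'
python3 held.py; python3 -c "
from h import *;print(ctrl.get_obs()['ee_pos'])"
```

```text
time_s: 18.6
ee_pos: [0.4769, 0.0154, 0.1098]
eef_rot: [3.126, 0.008, 1.583]
force: [0.0, -1.3, -1.5]
grip_width: 0.0421
time_s: 19.02
ee_pos: [0.4761, 0.0156, 0.0659]
eef_rot: [3.129, 0.008, 1.583]
force: [-0.2, 0.5, -1.4]
grip_width: 0.0421
top all 16 f [ 78.8 103.6 117.4] l [-37.4 -36.7 -33.5] z [-54. -49. -42.]
top barrel 1 f [76.7 76.7 76.7] l [-36.6 -36.6 -36.6] z [-48. -48. -48.]
top hook/brass 16 f [ 78.8 103.6 117.4] l [-37.4 -36.7 -33.5] z [-54. -49. -42.]
top head 0
side all 464 f [ 37.9  76.1 119.6] l [-36.9 -12.4  26.2] z [-53. -47.  -7.]
side barrel 166 f [36.8 54.2 77.9] l [-26.6 -13.7  14.4] z [-52. -27. -20.]
side hook/brass 192 f [ 76.4 101.9 120.5] l [-37.4 -10.2  31.4] z [-53. -50. -23.]
side head 15 f [60.3 67.3 77.2] l [-12.2   1.4   7. ] z [-17.  -7.  -4.]
[0.47693429 0.01551098 0.06775407]
```

```bash
python3 -m creep '{"translation":[[0,0,0],[0,0,-1],[0,0,-1],[0,0,-1],[0,0,-1]],"yaw":[0,0,0,0,0],"gripper":[135,125,115,105,95]}'
python3 -m creep '{"translation":[[0,0,0],[0,0,0],[0,0,0],[0,0,0],[0,0,0]],"yaw":[0,0,0,0,0],"gripper":[80,60,40,30,30]}'
python3 -m creep '{"translation":[[0,0,15],[0,0,45],[0,0,75],[0,-10,105],[0,-40,110]],"yaw":[0,0,0,0,0],"gripper":[30,30,30,20,0]}'
python3 -m creep '{"translation":[[20,-30,0],[40,-60,0],[60,-90,0],[80,-120,0],[100,-150,0]],"yaw":[-0.12,-0.24,-0.36,-0.48,-0.6],"gripper":[0,0,0,0,0]}'
python3 -m creep '{"translation":[[15,-15,0],[30,-30,0],[45,-40,0],[55,-50,0],[57,-56,0]],"yaw":[-0.12,-0.24,-0.36,-0.48,-0.6],"gripper":[0,0,0,0,0]}'
python3 -m creep '{"translation":[[0,0,0],[0,0,0],[0,0,0],[0,0,0],[0,0,0]],"yaw":[-0.12,-0.24,-0.31,-0.31,-0.31],"gripper":[0,0,0,0,0]}'
python3 - <<'E'
from h import *
import pickle
for n in('top','side'):pickle.dump(snap(n,n+'1.png'),open(n+'1.pkl','wb'))
S=pickle.load(open('side1.pkl','rb'))
a=cv2.resize(S['pixels'][130:290,210:370],None,fx=3.5,fy=3.5,interpolation=cv2.INTER_CUBIC)
cv2.imwrite('pics/s6.png',a[:,:,::-1])
E
sed 's/0.pkl/1.pkl/' st.py > st1.py; python3 st1.py | grep batt
```

```text
time_s: 19.53
ee_pos: [0.4769, 0.0155, 0.067]
eef_rot: [3.127, 0.008, 1.583]
force: [-0.5, -0.3, 0.0]
grip_width: 0.0579
time_s: 19.95
ee_pos: [0.477, 0.0155, 0.067]
eef_rot: [3.126, 0.008, 1.583]
force: [-0.6, -0.1, -1.0]
grip_width: 0.0824
time_s: 20.37
ee_pos: [0.4786, -0.0232, 0.1818]
eef_rot: [3.12, 0.009, 1.586]
force: [0.5, -0.9, 0.1]
grip_width: 0.09
time_s: 20.78
ee_pos: [0.5793, -0.1748, 0.1818]
eef_rot: [3.12, 0.009, 0.98]
force: [0.1, 1.0, 0.2]
grip_width: 0.0941
time_s: 21.2
ee_pos: [0.6372, -0.2317, 0.181]
eef_rot: [3.12, 0.009, 0.374]
force: [-1.3, 0.5, 0.2]
grip_width: 0.0936
time_s: 21.62
ee_pos: [0.6371, -0.2317, 0.1808]
eef_rot: [3.12, 0.009, 0.067]
force: [0.2, 0.1, -0.2]
grip_width: 0.0942
top batt top 972 [ 637.8 -229.8] [101.5  76. ] 86.59 med [ 0.6306 -0.224   0.4471]
side batt top 2215 [ 640.1 -230.1] [100.6  78.7] 89.02 med [ 0.6346 -0.2392  0.3529]st1.py:8: RuntimeWarning: Mean of empty slice.
  P=W[m]; r=cv2.minAreaRect((P[:,:2]*1000).astype(np.float32)); print(n,nm,m.sum(),np.round(r[0],1),np.round(r[1],1),round(r[2],2),'med',P.mean(0).round(4))
  ret = um.true_divide(
st1.py:17: RuntimeWarning: Mean of empty slice.
  P=W[q]; print(n,'post',i+1,len(P),P.mean(0).round(4),P[P[:,2]>P[:,2].max()-.006].mean(0).round(4))
Traceback (most recent call last):
  File "st1.py", line 17, in <module>
    P=W[q]; print(n,'post',i+1,len(P),P.mean(0).round(4),P[P[:,2]>P[:,2].max()-.006].mean(0).round(4))
                                                                  ~~~~~~~~~~^^
ValueError: zero-size array to reduction operation maximum which has no identity
```

View pics/s6.png

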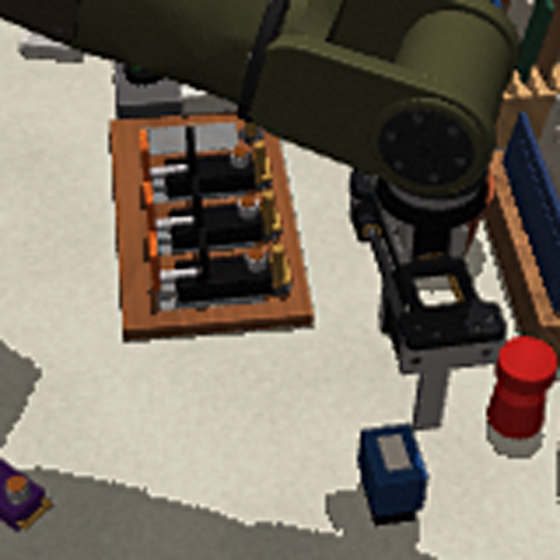

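Three lamps are clipped at crop (215,170), (215,225) and (215,275). Re-check the battery with a height limit.

Run:
```python
from h import *
import pickle
c=pickle.load(open('side1.pkl','rb'));W=world(c);x,y,z=W[...,0],W[...,1],W[...,2]
P=W[(x>.56)&(x<.72)&(y>-.32)&(y<-.14)&(z>.06)&(z<.08)]
r=cv2.minAreaRect((P[:,:2]*1000).astype(np.float32));print(r,len(P))
```

```text
((634.3872680664062, -232.0530548095703), (44.27503967285156, 58.90144348144531), 3.695665121078491) 270
```

```bash
python3 -m creep '{"translation":[[-3,0,-15],[-3,0,-45],[-3,0,-70],[-3,0,-95],[-3,0,-110]],"yaw":[0,0,0,0,0],"gripper":[0,0,0,0,0]}' 15
python3 -m creep '{"translation":[[0,0,-8],[0,0,-18],[0,0,-23],[0,0,-23],[0,0,-23]],"yaw":[0,0,0,0,0],"gripper":[0,0,0,60,255]}'
python3 -m creep '{"translation":[[0,0,0],[0,0,0],[0,0,0],[0,0,0],[0,0,0]],"yaw":[0,0,0,0,0],"gripper":[255,255,255,255,255]}'
python3 -m creep '{"translation":[[0,0,0],[0,0,0],[0,0,0],[0,0,0],[0,0,0]],"yaw":[0,0,0,0,0],"gripper":[200,60,0,0,0]}'
```

```text
time_s: 22.13
ee_pos: [0.6332, -0.2313, 0.0681]
eef_rot: [3.121, 0.012, 0.069]
force: [-0.7, 0.1, -0.6]
grip_width: 0.0938
time_s: 22.55
ee_pos: [0.6335, -0.2314, 0.0458]
eef_rot: [3.121, 0.011, 0.069]
force: [1.0, -0.9, 0.2]
grip_width: 0.084
time_s: 22.97
ee_pos: [0.6338, -0.2314, 0.0464]
eef_rot: [3.121, 0.01, 0.069]
force: [-0.7, 0.5, 3.7]
grip_width: 0.0583
time_s: 23.38
ee_pos: [0.6337, -0.2315, 0.0463]
eef_rot: [3.121, 0.01, 0.069]
force: [0.1, 0.3, -0.0]
grip_width: 0.0819
```

```bash
python3 -m creep '{"translation":[[0,0,15],[0,0,45],[0,0,70],[0,0,75],[0,0,75]],"yaw":[0,0,0,0.1,0.2],"gripper":[0,0,0,0,0]}'
python3 -m creep '{"translation":[[0,0,0],[0,0,0],[0,0,0],[0,0,0],[0,0,0]],"yaw":[0.12,0.24,0.36,0.48,0.6],"gripper":[0,0,0,0,0]}'
python3 -m creep '{"translation":[[0,0,0],[0,0,0],[0,0,0],[0,0,0],[0,0,0]],"yaw":[0.12,0.24,0.36,0.48,0.6],"gripper":[0,0,0,0,0]}'
python3 -m creep '{"translation":[[0,0,0],[0,0,0],[0,0,0],[0,0,0],[0,0,0]],"yaw":[0.06,0.12,0.17,0.17,0.17],"gripper":[0,0,0,0,0]}'
```

```text
time_s: 23.8
ee_pos: [0.6346, -0.2318, 0.1241]
eef_rot: [3.118, 0.007, 0.273]
force: [-0.1, -0.1, 0.6]
grip_width: 0.0944
time_s: 24.22
ee_pos: [0.6346, -0.2318, 0.124]
eef_rot: [3.118, 0.007, 0.879]
force: [0.5, 0.1, -0.5]
grip_width: 0.0938
time_s: 24.63
ee_pos: [0.6346, -0.2318, 0.124]
eef_rot: [3.118, 0.007, 1.485]
force: [-0.2, 0.5, 0.6]
grip_width: 0.0937
time_s: 25.05
ee_pos: [0.6346, -0.2318, 0.124]
eef_rot: [3.118, 0.007, 1.653]
force: [0.5, -0.1, -0.2]
grip_width: 0.0937
```

```bash
python3 -m creep '{"translation":[[-1,0,-15],[-1,0,-40],[-1,0,-60],[-1,0,-77],[-1,0,-77]],"yaw":[-0.013,-0.013,-0.013,-0.013,-0.013],"gripper":[0,0,0,0,0]}' 25
python3 -m creep '{"translation":[[0,0,0],[0,0,0],[0,0,0],[0,0,0],[0,0,0]],"yaw":[0,0,0,0,0],"gripper":[255,255,255,255,255]}'
python3 -m creep '{"translation":[[0,0,0],[0,0,0],[0,0,0],[0,0,0],[0,0,0]],"yaw":[0,0,0,0,0],"gripper":[255,255,255,255,255]}'
python3 -m creep '{"translation":[[0,0,0],[0,0,15],[0,0,45],[0,0,75],[0,0,90]],"yaw":[0,0,0,0,0],"gripper":[255,255,255,255,255]}'
```

```text
time_s: 25.47
ee_pos: [0.632, -0.2311, 0.0432]
eef_rot: [3.123, 0.004, 1.639]
force: [0.3, -0.7, -0.7]
grip_width: 0.0939
time_s: 25.88
ee_pos: [0.6323, -0.2313, 0.0442]
eef_rot: [3.122, 0.005, 1.639]
force: [0.8, -0.5, 1.2]
grip_width: 0.0643
time_s: 26.3
ee_pos: [0.6325, -0.2314, 0.0445]
eef_rot: [3.121, 0.005, 1.638]
force: [0.1, -0.4, 4.0]
grip_width: 0.0438
time_s: 26.72
ee_pos: [0.633, -0.2316, 0.1376]
eef_rot: [3.119, 0.006, 1.638]
force: [0.2, -0.3, -2.3]
grip_width: 0.0441
```

Run:
```python
from h import *
ims=[]
X,Y=np.meshgrid(np.arange(.60,.48,-.00025)[:480],np.arange(.40,.275,-.00025),indexing='ij')
P=np.stack([X,Y,np.full_like(X,.04)],-1)
for n in('top','side'):
    c=snap(n); q=P@c['R'].T+c['t']; u=q[...,0]/q[...,2]*c['fx']+c['cx']; v=q[...,1]/q[...,2]*c['fy']+c['cy']
    im=cv2.remap(c['pixels'],u.astype(np.float32),v.astype(np.float32),cv2.INTER_LINEAR)
    g=cv2.cvtColor(im,cv2.COLOR_RGB2GRAY); ims.append(im)
    # profiles through centre
    print(n,'along x (y=.338) from .600 step 2mm',g[::8,238:258].mean(1).astype(int))
    print(n,'along y (x=.545) from .400 step 2mm',g[210:230,::8].mean(0).astype(int))
o=np.hstack(ims); 
cv2.imwrite('pics/rect.png',cv2.resize(o,None,fx=.8,fy=.8)[:,:,::-1])
```

```text
top along x (y=.338) from .600 step 2mm [158 158 157 158 159 159 159 159 159 159 159 159 159 159 159 158 151 142
 122 109 108 118 140 151 157 159 159 159 159 159 159 159 159 159 159 159
 158 156 152 151 154 157 159 159 159 159 159 159 159 160 158 154 141 125
 114 105 102  99  96  84]
top along y (x=.545) from .400 step 2mm [156 156 156 157 158 158 158 159 159 159 159 159 159 159 157 151 140 122
 102  91  84  97 113 133 147 155 158 159 159 159 159 159 159 159 159 159
 159 159 159 159 159 159 159 158 156 156 157 157 158 159 159 159 159 159
 159 160 158 155 141 123  95  71  62]
side along x (y=.338) from .600 step 2mm [22 27 29 32 31 30 30 29 25 29 43 51 52 52 51 51 51 51 50 49 49 48 48 48
 48 48 47 47 46 46 46 45 44 43 43 43 43 42 42 41 41 41 41 41 41 40 40 38
 38 38 37 36 35 33 33 33 33 32 33 32]
side along y (x=.545) from .400 step 2mm [64 64 63 62 62 61 60 59 57 56 54 53 52 51 50 50 50 49 49 48 48 48 48 47
 47 47 47 47 47 46 46 46 46 46 46 45 45 46 46 46 46 45 45 45 45 45 44 44
 43 42 41 39 37 35 34 32 31 30 30 29 29 29 29]
```

View pics/rect.png

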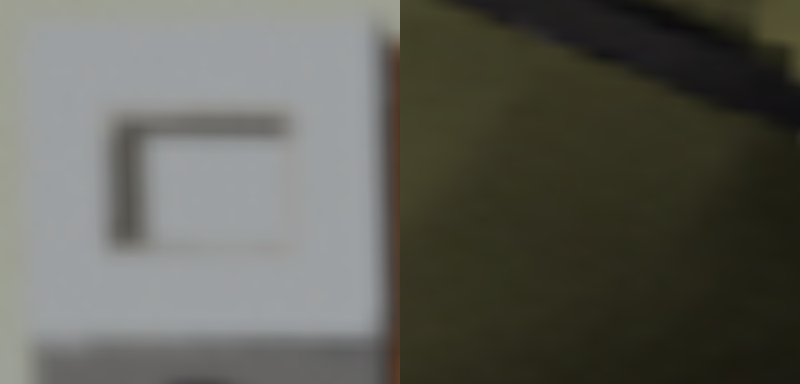

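Run:
```python
from h import *
import pickle
X,Y=np.meshgrid(np.arange(.60,.48,-.00025)[:480],np.arange(.40,.275,-.00025),indexing='ij')
P=np.stack([X,Y,np.full_like(X,.04)],-1); ims=[]
for n in('top','side'):
    c=pickle.load(open(n+'0.pkl','rb')); q=P@c['R'].T+c['t']; u=q[...,0]/q[...,2]*c['fx']+c['cx']; v=q[...,1]/q[...,2]*c['fy']+c['cy']
    im=cv2.remap(c['pixels'],u.astype(np.float32),v.astype(np.float32),cv2.INTER_LINEAR)
    g=cv2.cvtColor(im,cv2.COLOR_RGB2GRAY); ims.append(im)
print('x',g[::8,238:258].mean(1).astype(int)); print('y',g[210:230,::8].mean(0).astype(int))
cv2.imwrite('pics/rect2.png',cv2.resize(np.hstack(ims),None,fx=.8,fy=.8)[:,:,::-1])
```

```text
x [158 159 162 166 168 169 169 169 169 169 169 169 169 171 174 170 162 128
  79  60  54  54  56  57  57  57  58  59  61  62  63  61  59  59  59  56
  58  77 104 145 171 172 171 169 168 169 169 168 169 171 177 183 142  88
  73  63  66  70  55  39]
y [160 161 162 164 165 167 168 169 169 169 170 172 174 177 169 152 135 119
 107  94  81  74  68  62  60  60  60  59  59  58  59  60  62  65  84 106
 130 147 160 172 174 173 172 170 170 169 169 169 169 169 169 170 171 174
 176 175 158 142 125 103  82  64  62]
```

View pics/rect2.png

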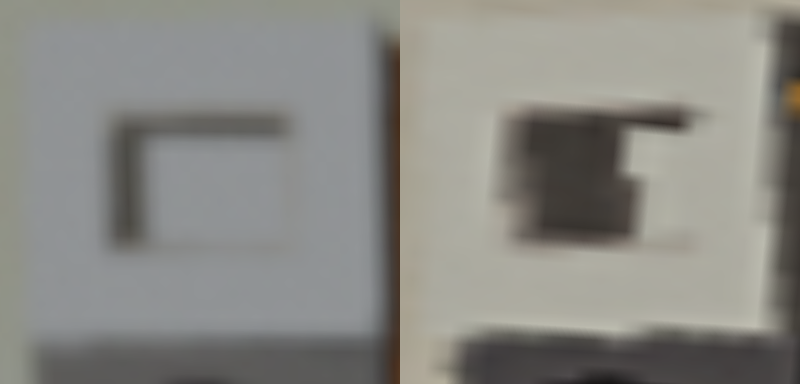

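```bash
python3 -m creep '{"translation":[[0,10,20],[-6,40,40],[-12,75,40],[-18,110,40],[-24,145,40]],"yaw":[0,0,-0.02,-0.04,-0.054],"gripper":[255,255,255,255,255]}'
python3 -m creep '{"translation":[[-6,36,0],[-12,72,0],[-18,108,0],[-24,144,0],[-30,180,0]],"yaw":[0,0,0,0,0],"gripper":[255,255,255,255,255]}'
python3 -m creep '{"translation":[[-6,36,0],[-12,72,0],[-18,108,0],[-24,144,0],[-30,180,0]],"yaw":[0,0,0,0,0],"gripper":[255,255,255,255,255]}'
python3 -m creep '{"translation":[[-3,30,0],[-5,50,0],[-5,60,0],[-5,63,0],[-5,63,0]],"yaw":[0,0,0,0,0],"gripper":[255,255,255,255,255]}'
```

```text
time_s: 27.23
ee_pos: [0.6081, -0.0853, 0.175]
eef_rot: [3.12, 0.007, 1.583]
force: [0.8, 0.0, -3.0]
grip_width: 0.0441
time_s: 27.65
ee_pos: [0.5768, 0.0963, 0.1729]
eef_rot: [3.123, 0.007, 1.583]
force: [1.5, -0.0, -3.0]
grip_width: 0.044
time_s: 28.07
ee_pos: [0.5455, 0.2777, 0.1707]
eef_rot: [3.126, 0.008, 1.583]
force: [0.1, 0.2, -2.7]
grip_width: 0.044
time_s: 28.48
ee_pos: [0.5404, 0.3403, 0.1693]
eef_rot: [3.128, 0.009, 1.583]
force: [-1.3, -0.2, -2.6]
grip_width: 0.0441
```

```bash
python3 -m creep '{"translation":[[4,-2,-5],[4,-2,-25],[4,-2,-45],[4,-2,-65],[4,-2,-76]],"yaw":[0,0,0,0,0],"gripper":[255,255,255,255,255]}'
python3 -m creep '{"translation":[[0,0,0],[0,0,0],[0,0,0],[0,0,0],[0,0,0]],"yaw":[0,0,0,0,0],"gripper":[255,255,255,255,255]}'
python3 - <<'E'
from h import *
c=snap('side');W=world(c);x,y,z=W[...,0],W[...,1],W[...,2]
print(ctrl.get_obs()['ee_pos'])
m=(x>.5)&(x<.6)&(y>.29)&(y<.39)&(z>.067)&(z<.125)
hsv=cv2.cvtColor(c['pixels'],cv2.COLOR_RGB2HSV);m&=(hsv[...,0]>100)&(hsv[...,0]<125)&(hsv[...,1]>100)
P=W[m]*1000;print(len(P),np.percentile(P,[2,50,98],0).round(1))
E
```

```text
time_s: 28.9
ee_pos: [0.5443, 0.3362, 0.0905]
eef_rot: [3.13, 0.011, 1.581]
force: [-0.5, 0.1, -4.0]
grip_width: 0.0437
time_s: 29.32
ee_pos: [0.5447, 0.3364, 0.0917]
eef_rot: [3.129, 0.01, 1.581]
force: [0.1, -0.0, -2.4]
grip_width: 0.0438
[0.5445945  0.33637242 0.09145897]
172 [[524.5 303.7  71.7]
 [545.7 309.6 104.4]
 [565.1 359.1 118.2]]
```

```bash
python3 -m creep '{"translation":[[0,1.5,0],[0,1.5,-3],[0,1.5,-6],[0,1.5,-9],[0,1.5,-11]],"yaw":[0,0,0,0,0],"gripper":[255,255,255,255,255]}'
python3 -m creep '{"translation":[[0,0,-2],[0,0,-4],[0,0,-4],[0,0,-4],[0,0,-4]],"yaw":[0,0,0,0,0],"gripper":[255,255,255,255,255]}'
```

```text
time_s: 29.78
ee_pos: [0.5444, 0.3378, 0.0798]
eef_rot: [3.13, 0.01, 1.581]
force: [-0.6, 0.6, -2.8]
grip_width: 0.0441
time_s: 30.2
ee_pos: [0.5444, 0.3378, 0.0759]
eef_rot: [3.13, 0.01, 1.581]
force: [0.5, -0.3, -1.6]
grip_width: 0.0438
```

```bash
python3 -m creep '{"translation":[[0,0,-4],[0,0,-8],[0,0,-11],[0,0,-13],[0,0,-14]],"yaw":[0,0,0,0,0],"gripper":[255,255,255,255,255]}'
python3 -m creep '{"translation":[[0,0,-1],[0,0,-1],[0,0,-1],[0,0,-1],[0,0,-1]],"yaw":[0,0,0,0,0],"gripper":[255,255,255,255,255]}'
```

```text
time_s: 30.62
ee_pos: [0.5444, 0.3378, 0.0624]
eef_rot: [3.13, 0.011, 1.582]
force: [-8.1, -4.3, 14.3]
grip_width: 0.0438
time_s: 31.03
ee_pos: [0.5444, 0.3378, 0.0625]
eef_rot: [3.13, 0.01, 1.582]
force: [-5.1, -3.3, 8.7]
grip_width: 0.0438
```

```bash
python3 -m creep '{"translation":[[0,0,0],[0,0,0],[0,0,0],[0,0,0],[0,0,0]],"yaw":[0,0,0,0,0],"gripper":[120,100,70,40,30]}'
python3 -m creep '{"translation":[[0,0,15],[0,0,45],[0,0,80],[0,0,115],[0,0,150]],"yaw":[0,0,0,0,0],"gripper":[30,30,30,30,30]}'
python3 -m creep '{"translation":[[-35,15,0],[-70,30,0],[-105,45,0],[-140,60,0],[-175,75,0]],"yaw":[0,0,0,0,0],"gripper":[255,255,255,255,255]}'
cat > chk.py <<'E'
from h import *
import sys
ims=[]
for n in('side','top'):
    c=snap(n);W=world(c);x,y,z=W[...,0],W[...,1],W[...,2];off=.002 if n=='top' else 0
    hsv=cv2.cvtColor(c['pixels'],cv2.COLOR_RGB2HSV);H,S=hsv[...,0],hsv[...,1]
    bl=(H>100)&(H<125)&(S>100)&(x>.49)&(x<.6)&(y>.28)&(y<.4)
    if bl.sum()>30:
        zt=np.percentile(z[bl],97); b=(x>.5)&(x<.59)&(y>.29)&(y<.39)&(z>.078)&(z<.096)
        r=cv2.minAreaRect((W[b][:,:2]*1000).astype(np.float32)); print(n,'batt top z',np.percentile(z[b],[10,50,90]).round(4),np.round(r[0],1),np.round(r[1],1),round(r[2],1))
    for i,(px,py) in enumerate([(.5675,.0155),(.567,.0905),(.566,.1655),(.565,.2405)]):
        q=(x>.35)&(x<px+.03)&(abs(y-py)<.028)&(z>.024+off)&(z<.1)
        if q.sum()<30: continue
        P=W[q]; o=q&(H<14)&(S>140)&(x<px-.09)&(z>.05)
        hd=q&(abs(x-px+.019)<.012)&(z>.045)&(z<.065)
        print(n,'post',i+1,'n',q.sum(),'xmin-post',round((np.percentile(P[:,0],1)-px)*1000,1),'ymid',round((np.percentile(P[:,1],[3,97]).mean()-py)*1000,1),'zmax',np.percentile(P[:,2],99).round(3),'orange',(np.median(W[o],0)-[px,py,0]).round(4) if o.any() else None)
    a=c['pixels'][110:230,220:360] if n=='side' else c['pixels'][150:270,150:290]
    ims.append(cv2.resize(a,(392,336),interpolation=cv2.INTER_CUBIC))
    g=(H>45)&(H<85)&(S>120)&(x>.42)&(x<.5)&(y>.29)&(y<.38)&(z<.08); P=W[g]
    if len(P): print(n,'switch',len(P),np.median(P,0).round(4),P[:,2].max().round(4))
cv2.imwrite('pics/'+sys.argv[1],np.hstack(ims)[:,:,::-1])
E
python3 chk.py c1.png
```

```text
time_s: 31.45
ee_pos: [0.5444, 0.3378, 0.0623]
eef_rot: [3.13, 0.01, 1.582]
force: [0.5, -0.3, -1.1]
grip_width: 0.0729
time_s: 31.87
ee_pos: [0.5442, 0.3377, 0.2139]
eef_rot: [3.13, 0.01, 1.582]
force: [1.4, 0.8, 0.6]
grip_width: 0.0827
time_s: 32.28
ee_pos: [0.3675, 0.413, 0.214]
eef_rot: [3.13, 0.01, 1.581]
force: [-0.2, 0.9, 0.5]
grip_width: 0.0528
side batt top z [0.0807 0.0851 0.0873] [546.2 335.4] [44.1 63.6] 0.4
side post 1 n 433 xmin-post -117.1 ymid 0.3 zmax 0.084 orange [-0.1145 -0.0098  0.0755]
side post 2 n 398 xmin-post -117.2 ymid -2.7 zmax 0.084 orange [-0.1146 -0.0146  0.0787]
side post 3 n 358 xmin-post -116.7 ymid -1.7 zmax 0.084 orange [-0.1141 -0.0105  0.0762]
side post 4 n 31 xmin-post -4.0 ymid -1.0 zmax 0.067 orange None
side switch 45 [0.4564 0.3309 0.0541] 0.0606
top batt top z [0.0805 0.0861 0.0912] [543.1 337.2] [58.9 43.6] 89.2
top post 1 n 339 xmin-post -120.4 ymid 1.6 zmax 0.088 orange [-0.1148 -0.0062  0.0792]
top post 2 n 351 xmin-post -120.6 ymid -0.4 zmax 0.086 orange [-0.1201  0.0067  0.0541]
top post 3 n 339 xmin-post -130.9 ymid 0.5 zmax 0.091 orange [-0.1188 -0.004   0.0573]
top post 4 n 32 xmin-post -145.1 ymid 2.3 zmax 0.071 orange None
top switch 70 [0.4556 0.3352 0.0557] 0.0659
```

View pics/c1.png

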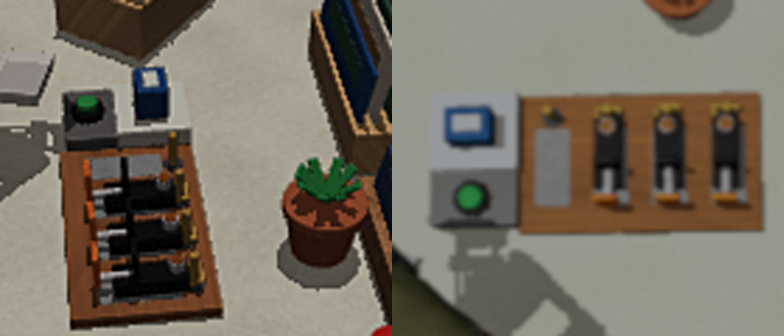

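Everything is consistent: lamps on posts 1–3, battery top about 86 mm. Now the switch.

```bash
python3 -m creep '{"translation":[[25,-22,0],[50,-44,0],[75,-66,-20],[89,-79,-55],[89,-79,-90]],"yaw":[0,0,0,0,0],"gripper":[255,255,255,255,255]}' 20
python3 -m creep '{"translation":[[0,0,-15],[0,0,-30],[0,0,-37],[0,0,-37],[0,0,-37]],"yaw":[0,0,0,0,0],"gripper":[255,255,255,255,255]}'
```

```text
time_s: 32.8
ee_pos: [0.4575, 0.333, 0.1239]
eef_rot: [3.128, 0.009, 1.582]
force: [1.1, -0.5, -1.5]
grip_width: 0.0116
time_s: 33.22
ee_pos: [0.4578, 0.3331, 0.0874]
eef_rot: [3.127, 0.009, 1.582]
force: [-0.1, 1.0, 1.8]
grip_width: 0.0002
```

```bash
python3 -m creep '{"translation":[[0,0,-2],[0,0,-4],[0,0,-6],[0,0,-8],[0,0,-8]],"yaw":[0,0,0,0,0],"gripper":[255,255,255,255,255]}'
python3 -m creep '{"translation":[[0,0,-2],[0,0,-3],[0,0,-4],[0,0,-4],[0,0,-4]],"yaw":[0,0,0,0,0],"gripper":[255,255,255,255,255]}'
```

```text
time_s: 33.63
ee_pos: [0.4577, 0.3331, 0.0792]
eef_rot: [3.127, 0.009, 1.582]
force: [0.0, -0.0, 0.4]
grip_width: 0.0006
time_s: 34.05
ee_pos: [0.4577, 0.333, 0.0753]
eef_rot: [3.128, 0.009, 1.582]
force: [-0.4, -1.1, 0.5]
grip_width: 0.0005
```

```bash
python3 -m creep '{"translation":[[0,0,-1],[0,0,-2],[0,0,-4],[0,0,-5],[0,0,-5]],"yaw":[0,0,0,0,0],"gripper":[255,255,255,255,255]}'
python3 -m creep '{"translation":[[0,0,-1],[0,0,-2],[0,0,-2],[0,0,-2],[0,0,-2]],"yaw":[0,0,0,0,0],"gripper":[255,255,255,255,255]}'
```

```text
time_s: 34.47
ee_pos: [0.4578, 0.3331, 0.0702]
eef_rot: [3.127, 0.009, 1.582]
force: [-2.3, -0.1, 3.9]
grip_width: 0.0002
time_s: 34.88
ee_pos: [0.4578, 0.3332, 0.0691]
eef_rot: [3.127, 0.008, 1.582]
force: [-5.4, -4.1, 14.4]
grip_width: 0.0002
```

```bash
python3 -m creep '{"translation":[[0,0,-1],[0,0,-1],[0,0,-1],[0,0,5],[0,0,20]],"yaw":[0,0,0,0,0],"gripper":[255,255,255,255,255]}'
python3 -m creep '{"translation":[[0,0,30],[0,0,60],[0,0,100],[-30,30,110],[-60,55,110]],"yaw":[0,0,0,0,0],"gripper":[255,255,255,255,255]}'
python3 -m creep '{"translation":[[-15,10,0],[-25,20,0],[-30,25,0],[-30,25,0],[-30,25,0]],"yaw":[0,0,0,0,0],"gripper":[255,255,255,255,255]}'
python3 chk.py c2.png
```

```text
time_s: 35.3
ee_pos: [0.4572, 0.3327, 0.0877]
eef_rot: [3.129, 0.01, 1.582]
force: [-0.5, -0.3, 0.2]
grip_width: 0.0005
time_s: 35.72
ee_pos: [0.3983, 0.3883, 0.201]
eef_rot: [3.125, 0.006, 1.579]
force: [0.2, 0.7, -0.6]
grip_width: 0.0001
time_s: 36.13
ee_pos: [0.3686, 0.4131, 0.2007]
eef_rot: [3.125, 0.007, 1.579]
force: [-0.1, -0.4, -0.2]
grip_width: 0.0002
side batt top z [0.0819 0.0851 0.0879] [546.5 334.6] [44.2 62.3] 1.4
side post 1 n 438 xmin-post -117.0 ymid -0.2 zmax 0.083 orange [-0.1146 -0.0089  0.0788]
side post 2 n 390 xmin-post -117.2 ymid -2.6 zmax 0.084 orange [-0.1146 -0.0133  0.0787]
side post 3 n 355 xmin-post -116.7 ymid -1.6 zmax 0.083 orange [-0.1142 -0.0117  0.0771]
side post 4 n 31 xmin-post -4.2 ymid -1.9 zmax 0.067 orange None
side switch 44 [0.4574 0.3315 0.0544] 0.0616
top batt top z [0.0808 0.0857 0.091 ] [542.9 336.9] [44.1 57.8] 1.8
top post 1 n 342 xmin-post -121.1 ymid 1.6 zmax 0.087 orange [-0.1152 -0.0012  0.0813]
top post 2 n 349 xmin-post -120.1 ymid -0.3 zmax 0.087 orange [-0.1201  0.005   0.0535]
top post 3 n 345 xmin-post -120.1 ymid 0.5 zmax 0.089 orange [-0.1193 -0.0005  0.0594]
top post 4 n 35 xmin-post -124.4 ymid 3.0 zmax 0.071 orange None
top switch 69 [0.4556 0.336  0.0559] 0.0645
```

View pics/c2.png

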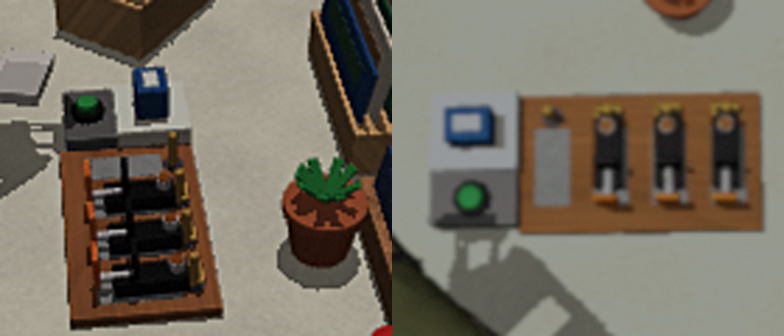

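```bash
python3 -c "
from station import ctrl
print(ctrl.hand_in())"
```

```text
the job is handed in; nothing more can be done
None
```

The display stand is ready and the job is handed in; no verdict came back.

- **Lamps:** all three black lamps are clipped, on posts 3, 2 and 1, and lie flat on the deck. No fourth lamp showed in either camera. I left the purple and pink look-alikes alone. In the side view each lamp's rear tab is about 117 mm behind its post. That puts the post about 55 mm ahead of the lamp's origin, where a clamped post should be.
- **Battery:** it is seated in the socket. There was a 9–14 N push at the bottom, and its top measured 85–86 mm against the expected 86 mm. I did not see it tilted or off-centre.
- **Switch:** I pressed it after everything else was on, until it stopped at about 14 N. It was back at its earlier height afterwards.
- **Camera disagreement:** the two cameras differ by about 2–3 mm on the lamps and the battery centre. The rear-tab figure is about 120 mm from the top view, for example. This is about the stated calibration error, and every reading is still within the limits.
- **Other checks:** no check failed. The arm is well clear of everything, the run took about 36 s, and I saw no item get knocked aside. I had no direct reading of the hook or switch travel.

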